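# Brush out the flip-lid craft jars

## Task

Clean out the flip-lid jars standing on the craft table, however many there are: flip the lids open and scrub the jars out one after another, from the leftmost to the rightmost as seen from the robot, working the long brush right down to the bottom of each jar, up to near its mouth and right down to the bottom again. Afterwards hang the brush upright in its wooden stand and press every lid fully shut, leaving all jars standing upright on the table. Leave the other things on the table where they are.

Things in the scene. Friction and masses are not known exactly. Their poses are not given: they have to be found in the camera images.
- jar1: leftmost jar place (left = +y, seen from the robot): loose upright white plastic jar with flip lid, 62 mm outer diameter, 54 mm bore, on a foot 84 mm wide and 8 mm high; rim 115 mm high, inner floor 8 mm above the origin, 0.6 kg. Origin: centre of the underside; z up its axis; lid hinge at +x, pull ball at -x. May be absent (None).
- lid1 (a joint): lid angle of jar1, rad: 0 shut on the rim, grows as it opens up and back, stop at 2.2. Hinge axis along the jar y axis through (38, 0, 115) mm in the jar frame. Stiff (friction 0.035 N m): the lid stays at any angle it is left and must be pressed home. Shut, the top of the lid disc is 124 mm above the table.
- tab1 (a point): centre of the pull ball of lid1, moving with it: 92 mm from the hinge axis, at (-54, 0, 121) mm in the jar frame when shut. The ball, 18 mm in diameter, ends a bar 9 mm wide and 7 mm thick that sticks out from the front of the lid disc. Pinched from both sides along the jar y axis, it turns between the pads as the lid swings.
- jar2: middle jar place (left = +y, seen from the robot): loose upright white plastic jar with flip lid, 62 mm outer diameter, 54 mm bore, on a foot 84 mm wide and 8 mm high; rim 115 mm high, inner floor 8 mm above the origin, 0.6 kg. Origin: centre of the underside; z up its axis; lid hinge at +x, pull ball at -x. May be absent (None).
- lid2 (a joint): lid angle of jar2, rad: 0 shut on the rim, grows as it opens up and back, stop at 2.2. Hinge axis along the jar y axis through (38, 0, 115) mm in the jar frame. Stiff (friction 0.035 N m): the lid stays at any angle it is left and must be pressed home. Shut, the top of the lid disc is 124 mm above the table.
- tab2 (a point): centre of the pull ball of lid2, moving with it: 92 mm from the hinge axis, at (-54, 0, 121) mm in the jar frame when shut. The ball, 18 mm in diameter, ends a bar 9 mm wide and 7 mm thick that sticks out from the front of the lid disc. Pinched from both sides along the jar y axis, it turns between the pads as the lid swings.
- jar3: rightmost jar place (left = +y, seen from the robot): loose upright white plastic jar with flip lid, 62 mm outer diameter, 54 mm bore, on a foot 84 mm wide and 8 mm high; rim 115 mm high, inner floor 8 mm above the origin, 0.6 kg. Origin: centre of the underside; z up its axis; lid hinge at +x, pull ball at -x. May be absent (None).
- lid3 (a joint): lid angle of jar3, rad: 0 shut on the rim, grows as it opens up and back, stop at 2.2. Hinge axis along the jar y axis through (38, 0, 115) mm in the jar frame. Stiff (friction 0.035 N m): the lid stays at any angle it is left and must be pressed home. Shut, the top of the lid disc is 124 mm above the table.
- tab3 (a point): centre of the pull ball of lid3, moving with it: 92 mm from the hinge axis, at (-54, 0, 121) mm in the jar frame when shut. The ball, 18 mm in diameter, ends a bar 9 mm wide and 7 mm thick that sticks out from the front of the lid disc. Pinched from both sides along the jar y axis, it turns between the pads as the lid swings.
- brush: long brush, 196 mm, 0.1 kg. Origin: centre of the bristle tip; z up the handle. 0-85 mm: soft bristles 45 mm wide (no resistance) on a hard core 26 mm thick; then a ferrule widening to 36 mm; at 105-111 mm a rubber guard disc 66 mm wide; then a round handle 18 mm thick to a small ball end 20 mm wide centred at 186 mm. Starts hanging upright in the stand by its guard disc. None while held.
- brush_grip (a point): point on the brush axis 164 mm above the tip, 22 mm below the centre of the small ball end: grip the handle here from above
- stand: fixed wooden brush stand: an upright round tube, 68 mm outer diameter, 48 mm bore, rim 125 mm high, on a 110 mm foot, no lid. Origin: centre of the underside. The brush hangs in it with its guard disc flat on the rim, so its tip is 20 mm above the table.
- cuff1: bystander: open white ceramic cuff, 90 mm across, 45 mm high; origin at the centre of its underside
- cuff2: bystander: another such cuff
- ornament: bystander: bird ornament on a bark disc, 90 mm across, about 77 mm high
- case: bystander: brown case lying flat, 60 x 150 x 28 mm
- pen: bystander: wooden-handled burning pen lying flat, 160 mm long, 24 mm thick
- offcut: bystander: plywood offcut 70 x 45 x 25 mm
- glue: bystander: closed glue bottle, 54 mm in diameter, 120 mm high, upright
Not all that is in view belongs to the job. Leave any red look-alike of the jar1 alone. What is shaped like the jar2 but green is not meant.

How it is judged:
By the outcome, as a careful person would: the job done as asked, in the order asked, and still so for the second after the job is handed in, with the robot touching nothing.
Of jar1, jar2, jar3 only 2 to 3 are there at a start; the rules pass over those that are not, and their reading is None.
At some moment in a run one of jar1, jar2, jar3 may be knocked a few centimetres aside while the robot is not near it.
Once in a run the grip may slacken for a moment while it holds something.
It also fails if it takes over 210 s, if anything falls off the work surface, if the arm or the gripper's body presses on something with over 40 N, if the wrist force passes 120 N, or if a joint passes its speed limit or range.

## Robot

A 6-joint arm with a two-finger parallel gripper is mounted at the origin on the work surface. World frame = base frame: x ahead of the robot, y to its left, z up, the work surface at z = 0. Lengths are in m, angles in rad, forces in N, time in s.
With the tool pointing down it reaches from about 0.35 to 0.925 m from the base axis. Payload 6.4 kg.
Tool frame: the origin (TCP) lies midway between the tips of the shut fingers; the grasp point (between the pads) lies grip_depth behind it (grip_depth is the distance from the TCP to the grasp point, in m); z points along the fingers, y is the line along which they close (so a half turn about z gives the same grasp; the last joint's range is limited). The gripper opens to 85 mm and grips with 20 to 120 N. Pads are 22 mm wide; open, the fingers measure 114 mm over their backs; the gripper's body (76 mm by 85 mm) begins 54 mm behind the grasp point. The pads swing forward as they close: fully open they stand 13 mm farther back than shut.
Start: joints at [0.944, 0.245, 1.558, -0, 1.339, -0.174], TCP at [0.284, 0.585, 0.197] pointing down, gripper open.
Joint ranges: [-3.13, 3.13], [-1.02, 2.26], [0.13, 2.54], [-0.95, 4.09], [0.21, 2.88], [-2.74, 2.74]. Speed limits (rad/s): [2.57, 2.57, 3.14, 3.14, 3.14, 3.14].

## Interface

Orientations are given as a rotation vector (axis times angle).
In Python, from station import * gives the robot as it stands.
- The arm moves only by the shell command python3 -m jog 'ROWS'. ROWS is JSON, a list of rows, each an object with "rot": the turn, a rotation vector about the world's x, y, z in units of pi/2 rad (1.0 is pi/2 rad), a list of three; "dp": the shift along the world's x, y, z in units of 10 cm (1.0 is 10 cm), a list of three; "hand": the closure, from -1 (fully open) to 1 (shut). A call has 1 to 20 rows; each row is the pose to reach, as a shift and turn from the pose commanded when the call began; what a row does not reach only later rows make up. A row lasts 1/10 s, in which the tool goes at most 50 mm and 8.59 degrees, less where a joint would pass 70% of its speed; a pose out of reach is approached as far as the arm can. A call with a number of a shift or a turn outside -1 to 1 is refused whole. A call with a gripper value outside its range is refused whole. The fingers move at their own pace and stop on an object; the grip force is fixed at half the most. Time passes only in rows, so rows that repeat a pose let the fingers close. It gives the time, the measured TCP pose, the force, the opening and the grip force at its end, in the units of the state.
- sense(): the state, without advancing time (a new reading comes with each control period).
- snapshot(name): name is "scene" or "top" or "wrist"; returns a dict with "image" (400x640x3 uint8, red, green, blue), "range_z" (400x640 float32, m along the optical axis (not along the pixel's ray), 0 where there is no reading), "fov_y" (degrees; the focal length in pixels is half the picture's height over the tangent of half this angle, whatever the lens; pixels are square), "cx", "cy" (the principal point, pixels), "world_from_camera" (4x4, takes a point from camera to world coordinates); the wrist camera has in their place "hand_eye" (4x4, takes a point from camera to tool coordinates, whose origin is the TCP and whose axes are the flange's). Camera axes: x right, y down, z forward; pixel columns grow to the right and rows downward; lengths in m; the calibration is good to about 2 mm. A picture is of the moment at which its call begins: read the wrist's pose just before it.
- finish_job(): hands the job in; it is judged then, once.
The state is a dict: "time": time; "joints": joint angles; "joint_velocities": joint speeds; "joint_torque": joint torques, N m; "position": TCP position; "eef_rot": TCP orientation; "ft_force": force on the tool from outside, world axes, zero at the start; "ft_torque": the same for the moment, N m; "grip_width": finger opening in m; "finger_force": force on a finger pad.
Only numpy, scipy, OpenCV 4.12 (cv2) and the standard library are available. Lean on these libraries where they do the work, as an engineer would, in place of code of your own. Each camera call takes 0.05 s, during which the arm holds its last target. There are 200 camera calls.

## Working session

There is one attempt and no reset: what is moved stays moved. The work goes in short steps, Python scripts to look and compute and a shell command to move; the robot and the scene stay as the last step left them, time stands still between calls to the robot, and variables do not carry over. Pictures are saved under pics/ and viewed, at most 14 in all, crops included, and the job is handed in when it is done.

```bash
ls; mkdir -p pics; cat > h.py <<'E'
from station import *
import numpy as np, cv2
from scipy.spatial.transform import Rotation as R
def snap(n, tag=None):
    s=sense(); d=snapshot(n); im=d["image"]; 
    if tag: cv2.imwrite(f"pics/{tag}.png", im[:,:,::-1])
    f=200/np.tan(np.radians(d["fov_y"])/2)
    if n=="wrist":
        T=np.eye(4);T[:3,:3]=R.from_rotvec(s["eef_rot"]).as_matrix();T[:3,3]=s["position"]
        M=T@d["hand_eye"]
    else: M=d["world_from_camera"]
    return d,f,np.array(M)
def cloud(d,f,M):
    z=d["range_z"]; v,u=np.mgrid[:400,:640]
    p=np.stack([(u-d["cx"])/f*z,(v-d["cy"])/f*z,z],-1)
    P=p@M[:3,:3].T+M[:3,3]; P[z==0]=np.nan
    return P
E
python3 - <<'E'
from h import *
print(sense())
for n in("scene","top"):
    d,f,M=snap(n,n+"0"); print(n,d["fov_y"],d["cx"],d["cy"],M.round(3).tolist(), (d["range_z"]>0).mean())
E
```

```text
pics
{'time': 0.0, 'joints': array([ 9.43934390e-01,  2.45846729e-01,  1.55904197e+00, -1.32836994e-05,
        1.33869527e+00, -1.74112742e-01]), 'joint_velocities': array([-4.36710741e-04,  8.65283505e-05,  2.00038892e-03,  1.51590912e-03,
        3.26319117e-04, -2.89940715e-04]), 'joint_torque': array([ 7.31087875e-04, -4.29503810e+01, -3.26131511e+01, -9.85923543e-05,
        5.30300531e-03,  4.68902655e-06]), 'position': array([0.28396088, 0.58398344, 0.19554448]), 'eef_rot': array([-7.04941650e-01, -3.06069449e+00,  2.88764420e-03]), 'ft_force': array([ 0.20641923, -0.66536792, -0.10547989]), 'ft_torque': array([ 0.00113033, -0.01010753,  0.01059202]), 'finger_force': 0.0, 'grip_width': 0.08500081850555899}
scene 43.52985194145964 318.1252506810138 204.97978906487782 [[-0.483, 0.693, -0.535, 1.282], [0.875, 0.387, -0.29, 0.38], [0.006, -0.608, -0.794, 1.215], [0.0, 0.0, 0.0, 1.0]] 0.9961640625
top 53.185323757072595 319.7540830202628 206.74947881089264 [[-0.01, -0.995, 0.101, 0.434], [-1.0, 0.009, -0.006, -0.019], [0.006, -0.101, -0.995, 1.363], [0.0, 0.0, 0.0, 1.0]] 0.9961015625
```

View pics/scene0.png

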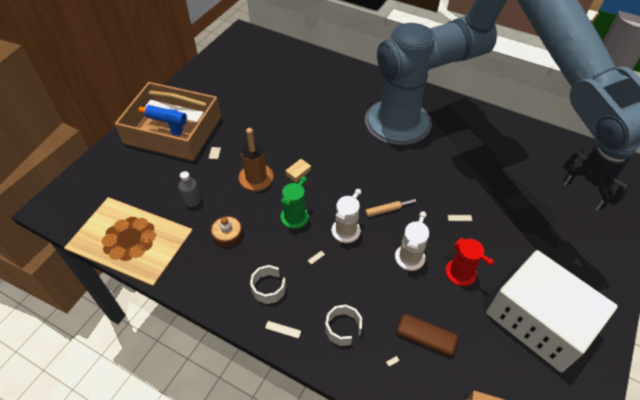

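View pics/top0.png

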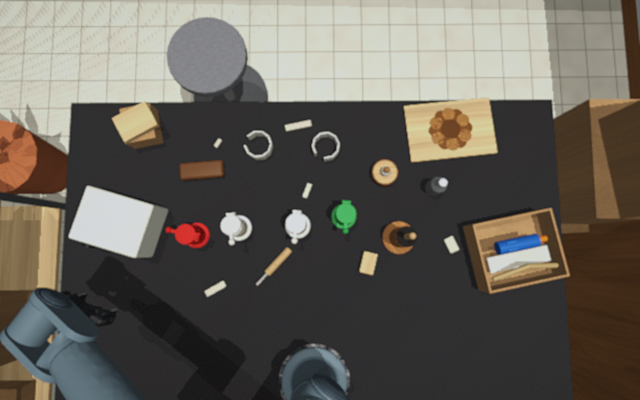

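The top view shows two white jars at (235,226) and (297,224), with their balls facing the robot. Possible mix-ups are the red jar (190,235), the green jar (345,214), the white box (118,220) and the cuffs (257,145) and (325,145). The brush stands in its stand at (400,237). I choose the two white jars and the stand, then measure them and check in one crop.

```bash
cat >> h.py <<'E'
def jars(views=("top","scene"), centres=None, pr=True):
    """white points per jar: disc centre (circle fit of lid-top/body) and ball"""
    out=[]
    for n in views:
        d,f,M=snap(n); P=cloud(d,f,M); im=d["image"].astype(int)
        hsv=cv2.cvtColor(d["image"],cv2.COLOR_RGB2HSV)
        w=(hsv[...,1]<60)&(hsv[...,2]>110)
        out.append((d,f,M,P,w,hsv))
    return out
def near(P,mask,c,r,z0,z1):
    m=mask&(np.hypot(P[...,0]-c[0],P[...,1]-c[1])<r)&(P[...,2]>z0)&(P[...,2]<z1)
    return m
E
python3 - <<'E'
from h import *
V=jars()
d,f,M,P,w,h=V[0]
def at(u,v): return P[v,u].round(3)
for n,(u,v) in dict(jarL=(235,226),jarR=(297,224),red=(190,235),green=(345,214),stand=(400,237),pen=(275,263),off=(369,263),case=(201,170),glue=(437,185)).items(): print(n,at(u,v))
for i,(d,f,M,P,w,h) in enumerate(V):
  for u,v in ((235,226),(297,224)):
    c=V[0][3][v,u][:2]
    for z0,z1 in((0.02,0.112),(0.114,.122),(.122,.14)):
        m=near(P,w,c,.09,z0,z1); q=P[m]
        if len(q)>3:print(i,(u,v),z0,m.sum(),q.min(0).round(3),q.max(0).round(3),np.median(q,0).round(3))
    m=near(P,w,c,.09,.012,.2)
    # foot: pts z .004-.015
    m=near(P,w,c,.09,.003,.014);q=P[m]
    if len(q)>5:
        A=np.c_[2*q[:,:2],np.ones(len(q))];s=np.linalg.lstsq(A,(q[:,:2]**2).sum(1),rcond=None)[0];print(' foot',len(q),s[:2].round(4),np.sqrt(s[2]+s[0]**2+s[1]**2))
d,f,M,P,w,h=V[0]
np.set_printoptions(linewidth=200)
c=P[237,400][:2]
m=(np.hypot(P[...,0]-c[0],P[...,1]-c[1])<.1)
for z0,z1 in((.09,.118),(.12,.14),(.15,.19),(.19,.22)):
  for i in(0,1):
    Q=V[i][3];mm=(np.hypot(Q[...,0]-c[0],Q[...,1]-c[1])<.1)&(Q[...,2]>z0)&(Q[...,2]<z1);q=Q[mm]
    if len(q):print('stand',i,z0,len(q),q.min(0).round(3),q.max(0).round(3),q.mean(0).round(3))
for i,(a,b) in enumerate((((170,170),(350,290)),((300,160),(460,300)))):
    im=V[i][0]["image"][a[1]:b[1],a[0]:b[0]]
    cv2.imwrite(f"pics/crop{i}.png",cv2.resize(im[:,:,::-1],None,fx=4,fy=4,interpolation=cv2.INTER_CUBIC)[:560])
E
```

```text
jarL [0.501 0.234 0.133]
jarR [0.506 0.044 0.127]
red [0.475 0.375 0.124]
green [ 0.535 -0.105  0.132]
stand [ 0.463 -0.272  0.137]
pen [0.383 0.123 0.024]
off [ 0.38  -0.189  0.027]
case [0.697 0.372 0.032]
glue [ 0.629 -0.405  0.095]
0 (235, 226) 0.02 93 [0.473 0.217 0.022] [0.544 0.249 0.111] [0.497 0.224 0.075]
0 (235, 226) 0.114 24 [0.477 0.219 0.114] [0.546 0.277 0.122] [0.496 0.235 0.116]
0 (235, 226) 0.122 316 [0.465 0.219 0.122] [0.543 0.278 0.14 ] [0.508 0.25  0.132]
 foot 133 [0.5043 0.2554] 0.04099938968536002
0 (297, 224) 0.02 34 [0.478 0.018 0.027] [0.539 0.066 0.112] [0.489 0.029 0.08 ]
0 (297, 224) 0.114 28 [0.485 0.032 0.115] [0.551 0.066 0.122] [0.547 0.047 0.12 ]
0 (297, 224) 0.122 350 [0.451 0.019 0.122] [0.547 0.078 0.139] [0.506 0.05  0.128]
 foot 123 [0.5096 0.0503] 0.038189115099834116
1 (235, 226) 0.02 150 [0.499 0.223 0.02 ] [0.546 0.285 0.112] [0.525 0.265 0.09 ]
1 (235, 226) 0.114 45 [0.5   0.227 0.114] [0.547 0.284 0.122] [0.537 0.261 0.118]
1 (235, 226) 0.122 422 [0.456 0.223 0.122] [0.546 0.284 0.14 ] [0.508 0.254 0.132]
 foot 221 [0.4953 0.2519] 0.0409
[... 286 characters left out ...]
 0.04066095136087908
stand 0 0.09 33 [ 0.435 -0.277  0.091] [ 0.495 -0.257  0.117] [ 0.464 -0.263  0.104]
stand 1 0.09 149 [ 0.441 -0.312  0.09 ] [ 0.5   -0.253  0.118] [ 0.484 -0.271  0.104]
stand 0 0.12 310 [ 0.435 -0.323  0.12 ] [ 0.497 -0.258  0.139] [ 0.465 -0.287  0.131]
stand 1 0.12 299 [ 0.43 -0.32  0.12] [ 0.501 -0.252  0.138] [ 0.471 -0.282  0.131]
stand 0 0.15 18 [ 0.458 -0.288  0.151] [ 0.474 -0.282  0.188] [ 0.465 -0.285  0.172]
stand 1 0.15 61 [ 0.455 -0.293  0.15 ] [ 0.475 -0.276  0.189] [ 0.469 -0.283  0.171]
stand 0 0.19 43 [ 0.458 -0.301  0.193] [ 0.475 -0.282  0.219] [ 0.466 -0.29   0.211]
stand 1 0.19 56 [ 0.455 -0.295  0.191] [ 0.474 -0.278  0.22 ] [ 0.468 -0.284  0.206]
```

View pics/crop0.png

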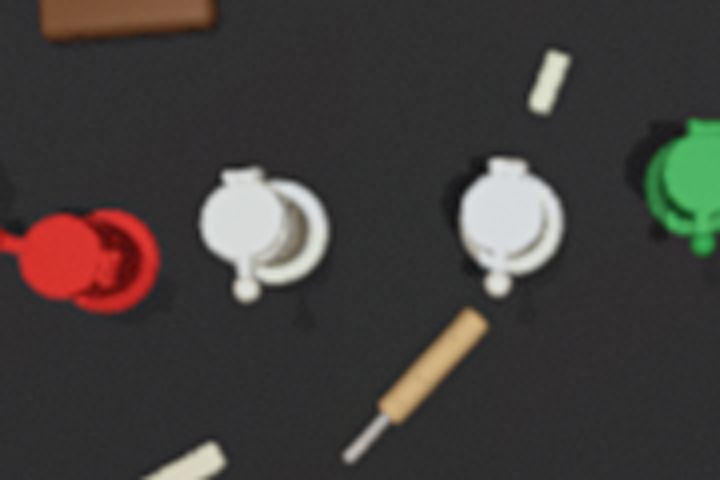

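The crop shows two white jars with shut lids: the left disc is at crop (238,220) with its ball at (247,288), the right disc at (503,217) with its ball at (497,283). The red and green jars are clearly not these. Next I fly over them for a closer wrist look.

```bash
J="python3 -m jog"; 
$J '[{"dp":[0.5,-0.5,1],"rot":[0,0,0.14],"hand":-1},{"dp":[0.7,-1,1],"rot":[0,0,0.29],"hand":-1},{"dp":[0.7,-1,1],"rot":[0,0,0.29],"hand":-1},{"dp":[0.7,-1,1],"rot":[0,0,0.29],"hand":-1}]' | tail -c 600
$J '[{"dp":[0.3,-1,0.7],"rot":[0,0,0],"hand":-1},{"dp":[0.3,-1,0.7],"rot":[0,0,0],"hand":-1},{"dp":[0.3,-1,0.7],"rot":[0,0,0],"hand":-1}]' >/dev/null
$J '[{"dp":[0.2,-1,0],"rot":[0,0,0],"hand":-1},{"dp":[0.2,-1,0],"rot":[0,0,0],"hand":-1},{"dp":[0.2,-1,0],"rot":[0,0,0],"hand":-1}]'>/dev/null
$J '[{"dp":[0,-1,0],"rot":[0,0,0],"hand":-1},{"dp":[0,-1,0],"rot":[0,0,0],"hand":-1},{"dp":[0,-1,0],"rot":[0,0,0],"hand":-1},{"dp":[0,-1,0],"rot":[0,0,0],"hand":-1}]'
python3 - <<'E'
from h import *
s=sense();print(s["time"],s["position"],R.from_rotvec(s["eef_rot"]).as_matrix().round(3).tolist(),s["joints"].round(2))
d,f,M=snap("wrist","w1");print(d["hand_eye"],d["fov_y"],grip_depth if 'grip_depth' in globals() else None); P=cloud(d,f,M)
import station;print([x for x in dir(station) if x[0]!='_'])
E
```

```text
time: 0.6
position: [0.3573, 0.483, 0.301]
eef_rot: [-0.003, 3.136, 0.006]
ft_force: [-0.8, 0.4, 0.7]
grip_width: 0.0853
finger_force: 0.0
time: 1.6
position: [0.4043, 0.1844, 0.3663]
eef_rot: [0.001, -3.141, -0.001]
ft_force: [-0.7, 1.1, -0.7]
grip_width: 0.0851
finger_force: 0.0
1.6 [0.40432307 0.18435728 0.36626723] [[-1.0, -0.0, -0.001], [-0.0, 1.0, 0.001], [0.001, 0.001, -1.0]] [ 0.17 -0.35  1.82  0.    1.66 -1.4 ]
[[ 2.28945022e-05 -9.44276022e-01 -3.29154664e-01  8.56165415e-02]
 [ 9.99999969e-01 -5.99269466e-05  2.41473353e-04  7.74322944e-04]
 [-2.47742731e-04 -3.29154659e-01  9.44275992e-01 -1.78074495e-01]
 [ 0.00000000e+00  0.00000000e+00  0.00000000e+00  1.00000000e+00]] 62.94724373985926 0.0187
['MotionError', 'finish_job', 'grip_depth', 'sense', 'snapshot']
```

View pics/w1.png

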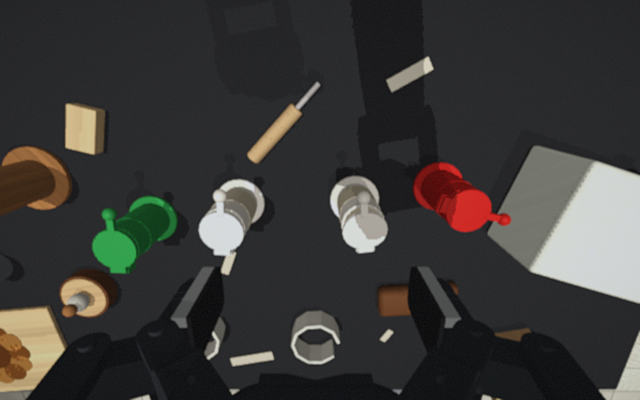

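In the wrist view the right jar is at (230,215) with its ball at (220,197), and the left jar is at (360,215) with its ball at (363,200). Green is at (130,235) and red at (460,200).

```bash
cat >> h.py <<'E'
def circ(q):
    A=np.c_[2*q,np.ones(len(q))];s=np.linalg.lstsq(A,(q**2).sum(1),rcond=None)[0]
    return s[:2],np.sqrt(s[2]+s[0]**2+s[1]**2)
def plane(d,f,M,u,v,z):
    r=M[:3,:3]@np.array([(u-d["cx"])/f,(v-d["cy"])/f,1]);return M[:3,3]+r*(z-M[2,3])/r[2]
def shutjar(view,cs):
    d,f,M=snap(view);P=cloud(d,f,M);hsv=cv2.cvtColor(d["image"],cv2.COLOR_RGB2HSV)
    w=(hsv[...,1]<60)&(hsv[...,2]>90)
    for c in cs:
        m=near(P,w,c,.1,.114,.145)
        lid=m&(np.abs(P[...,0]-c[0])<.04); q=P[lid]
        cn=cv2.findContours(lid.astype(np.uint8),0,1)[0]; cn=max(cn,key=cv2.contourArea)[:,0]
        E=np.array([plane(d,f,M,u,v,.124)[:2] for u,v in cn]); E=E[np.abs(E[:,0]-c[0])<.027]; cc,r=circ(E)
        b=m&(P[...,0]<cc[0]-.042);v,u=np.nonzero(b)
        print(view,"lid",lid.sum(),cc.round(4),r.round(4),"z",np.median(q[:,2]).round(4),"ball",b.sum(),P[b].mean(0).round(4),P[b].max(0).round(4),P[b].min(0).round(4),"ray",plane(d,f,M,u.mean(),v.mean(),.123).round(4))
E
python3 - <<'E'
from h import *
for v in("wrist","top","scene"): shutjar(v,[(.504,.252),(.508,.051)])
d,f,M=snap("wrist");P=cloud(d,f,M)
for u,v in((220,197),(363,200)): print(P[v-3:v+4,u-3:u+4].mean((0,1)),plane(d,f,M,u,v,.121))
E
```

```text
wrist lid 1585 [0.5043 0.2534] 0.032 z 0.1337 ball 17 [0.4488 0.2451 0.1434] [0.4617 0.2554 0.145 ] [0.4444 0.2388 0.14  ] ray [0.4553 0.2481 0.123 ]
wrist lid 1640 [0.5079 0.0544] 0.0318 z 0.1279 ball 156 [0.4548 0.0593 0.1347] [0.4653 0.067  0.1395] [0.4469 0.0505 0.1274] ray [0.4587 0.0557 0.123 ]h.py:44: RuntimeWarning: Mean of empty slice.
  print(view,"lid",lid.sum(),cc.round(4),r.round(4),"z",np.median(q[:,2]).round(4),"ball",b.sum(),P[b].mean(0).round(4),P[b].max(0).round(4),P[b].min(0).round(4),"ray",plane(d,f,M,u.mean(),v.mean(),.123).round(4))
  ret = um.true_divide(
Traceback (most recent call last):
  File "h.py", line 44, in shutjar
    print(view,"lid",lid.sum(),cc.round(4),r.round(4),"z",np.median(q[:,2]).round(4),"ball",b.sum(),P[b].mean(0).round(4),P[b].max(0).round(4),P[b].min(0).round(4),"ray",plane(d,f,M,u.mean(),v.mean(),.123).round(4))
                                                                                                                          ~~~~~~~~^^^
ValueError: zero-size array to reduction operation maximum which has no identity
```

```bash
sed -i 's/c,.1,.114,.145/c,.1,.114,.19/; s/<cc\[0\]-.042/<cc[0]-.044/; s/^        print(view/        if not b.any(): print("noball",view); continue\n        A=np.c_[q[:,0]-cc[0],q[:,1]-cc[1],np.ones(len(q))];print("slope",np.linalg.lstsq(A,q[:,2],rcond=None)[0].round(3))\n        print(view/' h.py
python3 - <<'E'
from h import *
for v in("wrist","top","scene"): shutjar(v,[(.504,.252),(.508,.051)])
d,f,M=snap("wrist");P=cloud(d,f,M)
for u,v in((220,197),(363,200)): print(P[v-3:v+4,u-3:u+4].mean((0,1)),plane(d,f,M,u,v,.125))
im=d["image"][150:260,180:420,::-1];cv2.imwrite("pics/w2.png",cv2.resize(im,None,fx=3.3,fy=3.3,interpolation=cv2.INTER_CUBIC))
E
```

```text
slope [-0.126  0.011  0.132]
wrist lid 1576 [0.5041 0.2534] 0.032 z 0.1337 ball 145 [0.4514 0.2466 0.1492] [0.46   0.256  0.1538] [0.4445 0.239  0.142 ] ray [0.4602 0.2506 0.123 ]
slope [-0.041 -0.039  0.127]
wrist lid 1649 [0.5079 0.0543] 0.0318 z 0.1278 ball 148 [0.4543 0.0594 0.1349] [0.4635 0.0664 0.1391] [0.4469 0.0495 0.1272] ray [0.4582 0.0557 0.123 ]
slope [-0.232  0.026  0.132]
top lid 348 [0.506  0.2501] 0.0299 z 0.1322 ball 1 [0.4614 0.2379 0.1428] [0.4614 0.2379 0.1428] [0.4614 0.2379 0.1428] ray [0.4618 0.2421 0.123 ]
slope [-0.099  0.031  0.127]
top lid 343 [0.5104 0.0499] 0.0295 z 0.1267 ball 29 [0.4577 0.0544 0.1336] [0.4662 0.0624 0.1396] [0.4506 0.0469 0.1252] ray [0.4579 0.055  0.123 ]
slope [-0.276 -0.048  0.133]
scene lid 495 [0.5027 0.2534] 0.0314 z 0.1328 ball 28 [0.4537 0.2482 0.1487] [0.4581 0.256  0.1554] [0.4471 0.2397 0.141 ] ray [0.4337 0.245  0.123 ]
slope [-0.119 -0.022  0.127]
scene lid 410 [0.5079 0.0544] 0.0314 z 0.1273 ball 31 [0.457  0.0594 0.1336] [0.4636 0.0661 0.141 ] [0.445  0.0511 0.1277] ray [0.4489 0.0562 0.123 ]
[nan nan nan] [0.45935633 0.05765251 0.125     ]
[0.45358494 0.2473302  0.15163474] [0.46272362 0.25149033 0.125     ]
```

View pics/w2.png

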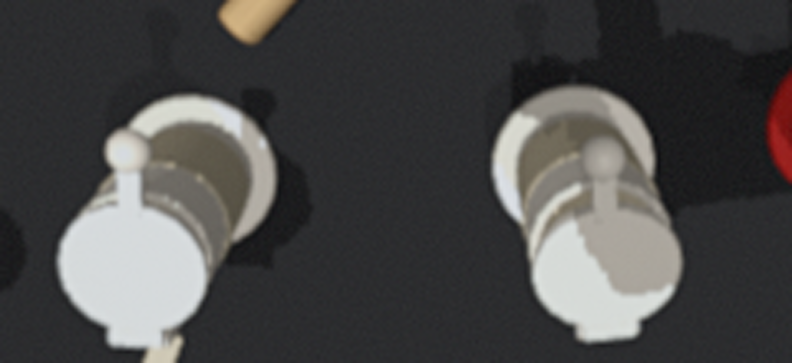

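Both lids stand slightly ajar (left about 0.22 rad, right about 0.12), and both jars are yawed a little (+0.12 and −0.09 rad). The left ball is at about (0.4525, 0.247, 0.143), so I go and pinch it.

```bash
J="python3 -m jog"; 
$J '[{"dp":[0.48,0.63,-1],"rot":[0,0,0.08],"hand":-1},{"dp":[0.48,0.63,-1],"rot":[0,0,0.08],"hand":-1},{"dp":[0.48,0.63,-1],"rot":[0,0,0.08],"hand":-1},{"dp":[0.48,0.63,-1],"rot":[0,0,0.08],"hand":-1}]'
$J '[{"dp":[0,0,-0.35],"rot":[0,0,0],"hand":-1},{"dp":[0,0,-0.7],"rot":[0,0,0],"hand":-1},{"dp":[0,0,-0.7],"rot":[0,0,0],"hand":-1}]' >/dev/null
$J '[{"dp":[0,0,-0.35],"rot":[0,0,0],"hand":-1},{"dp":[0,0,-0.7],"rot":[0,0,0],"hand":-1},{"dp":[0,0,-0.7],"rot":[0,0,0],"hand":-1}]'
$J '[{"dp":[0,0,0],"rot":[0,0,0],"hand":1},{"dp":[0,0,0],"rot":[0,0,0],"hand":1},{"dp":[0,0,0],"rot":[0,0,0],"hand":1},{"dp":[0,0,0],"rot":[0,0,0],"hand":1},{"dp":[0,0,0],"rot":[0,0,0],"hand":1},{"dp":[0,0,0],"rot":[0,0,0],"hand":1}]'
python3 - <<'E'
from h import *
d,f,M=snap("wrist","w3")
E
```

```text
time: 2.35
position: [0.4505, 0.2484, 0.2621]
eef_rot: [0.205, -3.126, 0.003]
ft_force: [0.1, -0.4, 0.4]
grip_width: 0.0854
finger_force: 0.0
time: 2.95
position: [0.4502, 0.2468, 0.1248]
eef_rot: [0.201, -3.129, 0.002]
ft_force: [-1.2, 0.0, -0.6]
grip_width: 0.0852
finger_force: 0.0
time: 3.55
position: [0.4525, 0.2476, 0.127]
eef_rot: [-0.202, 3.135, 0.0]
ft_force: [0.6, -0.4, 0.6]
grip_width: 0.0005
finger_force: 0.0
```

View pics/w3.png

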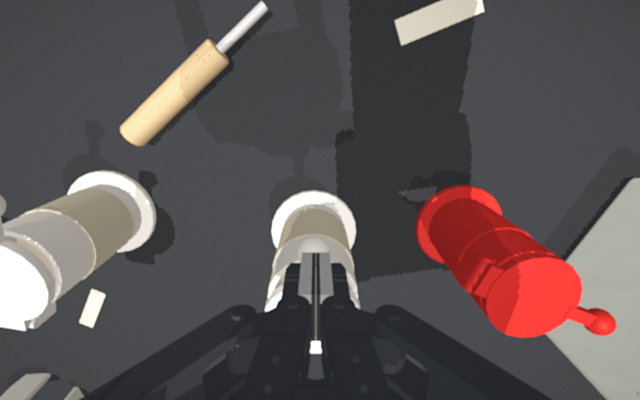

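The fingers shut beside the ball: it shows at (315,243) on the robot side of the pads. I measure it.

```bash
python3 - <<'E'
from h import *
d,f,M=snap("wrist");P=cloud(d,f,M)
for v in range(232,262,3): print(v,P[v,315].round(4))
print(P[243,305:326].round(3)[:, :].tolist()[::4])
print(sense()["position"])
E
```

```text
232 [nan nan nan]
235 [0.4716 0.2507 0.0813]
238 [0.4446 0.2472 0.1432]
241 [0.4446 0.2472 0.1468]
244 [0.4454 0.2473 0.1488]
247 [0.4465 0.2475 0.15  ]
250 [0.4478 0.2477 0.1508]
253 [0.4413 0.2468 0.1663]
256 [0.4409 0.2468 0.1699]
259 [0.4419 0.2469 0.1711]
[[0.447, 0.242, 0.145], [0.446, 0.244, 0.147], [0.445, 0.246, 0.149], [0.445, 0.248, 0.148], [0.446, 0.251, 0.146], [0.446, 0.253, 0.145]]
[0.45232958 0.24750413 0.12673338]
```

```bash
python3 - <<'E'
from h import *
d,f,M=snap("wrist");P=cloud(d,f,M)
for u,v in((250,60),(560,100),(530,300),(20,270),(300,290),(330,290),(300,265),(327,265),(316,347),(285,215)): print((u,v),P[v,u].round(4),d["range_z"][v,u].round(3))
d,f,M=snap("scene")
im=d["image"][170:280,340:500,::-1];cv2.imwrite("pics/s2.png",cv2.resize(im,None,fx=5,fy=5,interpolation=cv2.INTER_CUBIC))
E
```

```text
(250, 60) [0.3527 0.1791 0.0007] 0.28
(560, 100) [ 0.3501  0.4561 -0.0012] 0.293
(530, 300) [0.4794 0.393  0.1249] 0.213
(20, 270) [0.4952 0.0718 0.13  ] 0.2
(300, 290) [0.4418 0.241  0.1965] 0.127
(330, 290) [0.4403 0.2526 0.1966] 0.127
(300, 265) [0.4458 0.2404 0.1711] 0.152
(327, 265) [0.4403 0.252  0.1778] 0.144
(316, 347) [0.5339 0.2594 0.1264] 0.224
(285, 215) [0.4876 0.2232 0.009 ] 0.318
```

View pics/s2.png

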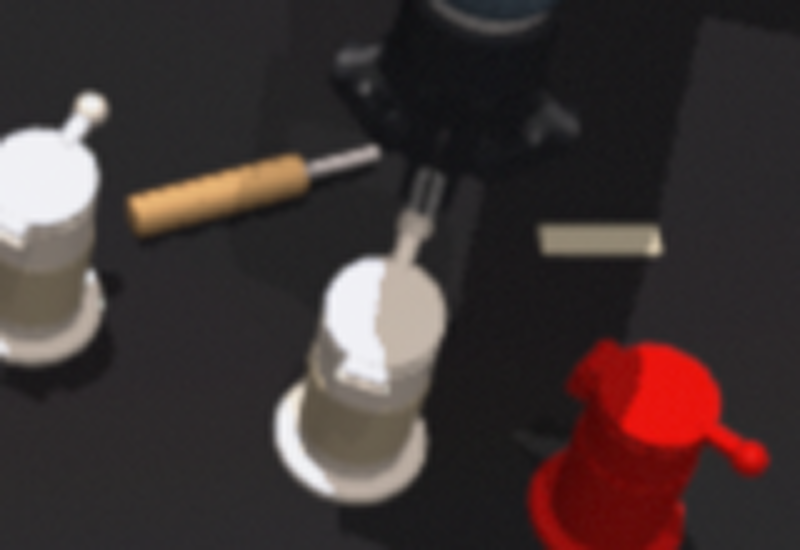

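The shut fingers sit on top of the ball, with their tips seen at about crop (415,220), so they look shorter than I reckoned. I lift 60 mm and measure where the tips really are.

```bash
J="python3 -m jog"; 
$J '[{"dp":[-0.4,0,0.6],"rot":[0,0,0],"hand":1},{"dp":[-0.6,0,0.6],"rot":[0,0,0],"hand":1},{"dp":[-0.6,0,0.6],"rot":[0,0,0],"hand":1},{"dp":[-0.6,0,0.6],"rot":[0,0,0],"hand":1}]'
cat > tip.py <<'E'
from h import *
p=sense()["position"]; d,f,M=snap("wrist"); P=cloud(d,f,M)-p
m=(d["range_z"]<.2)&(d["range_z"]>0)
q=P[m]; 
for lo in np.arange(-.03,.09,.01):
    s=q[(q[:,2]>lo)&(q[:,2]<lo+.01)]
    if len(s): print(lo.round(3),len(s),s.min(0).round(3),s.max(0).round(3))
v,u=np.nonzero(m);print(v.min(),u[v==v.min()].mean(), sense()["grip_width"])
print(M[:3,3]-p)
E
python3 tip.py
$J '[{"dp":[0,0,0],"rot":[0,0,0],"hand":-1},{"dp":[0,0,0],"rot":[0,0,0],"hand":-1},{"dp":[0,0,0],"rot":[0,0,0],"hand":-1},{"dp":[0,0,0],"rot":[0,0,0],"hand":-1},{"dp":[0,0,0],"rot":[0,0,0],"hand":-1}]'
python3 tip.py; python3 -c "
from h import *
snap('wrist','w4')"
```

```text
time: 4.15
position: [0.3924, 0.2476, 0.1871]
eef_rot: [-0.202, 3.134, 0.0]
ft_force: [-0.0, -0.7, 0.0]
grip_width: -0.0003
finger_force: 0.0
0.03 17 [-0.012 -0.006  0.039] [-0.01   0.004  0.04 ]
0.04 540 [-0.013 -0.013  0.04 ] [-0.005  0.013  0.05 ]
0.05 766 [-0.013 -0.013  0.05 ] [-0.005  0.014  0.06 ]
0.06 826 [-0.013 -0.014  0.06 ] [-0.005  0.014  0.07 ]
0.07 1211 [-0.016 -0.026  0.07 ] [0.011 0.028 0.08 ]
0.08 4220 [-0.018 -0.037  0.08 ] [0.013 0.038 0.09 ]
253 315.5 2.483754989674428e-06
[-0.08517341 -0.01020097  0.17794721]
time: 4.7
position: [0.3924, 0.2474, 0.1865]
eef_rot: [0.201, -3.135, 0.0]
ft_force: [-0.3, -0.3, 0.1]
grip_width: 0.072
finger_force: 0.0
0.04 322 [-0.017 -0.043  0.043] [0.015 0.042 0.05 ]
0.05 1176 [-0.018 -0.049  0.05 ] [0.016 0.05  0.06 ]
0.06 1485 [-0.018 -0.05   0.06 ] [0.016 0.05  0.07 ]
0.07 1683 [-0.018 -0.05   0.07 ] [0.015 0.049 0.08 ]
0.08 1893 [-0.021 -0.066  0.08 ] [0.008 0.063 0.09 ]
262 315.5 0.07872618929153952
[-0.0848395  -0.0100571   0.17811499]
```

View pics/w4.png

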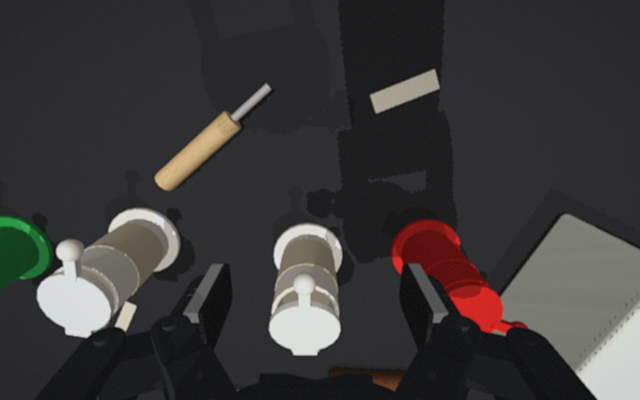

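```bash
python3 - <<'E'
from h import *
p=sense()["position"];print(p)
d,f,M=snap("scene");P=cloud(d,f,M)
m=(np.hypot(P[...,0]-p[0],P[...,1]-p[1])<.07)&(P[...,2]>.14)
q=P[m];v,u=np.nonzero(m)
for lo in np.arange(.14,.34,.01):
    s=q[(q[:,2]>lo)&(q[:,2]<lo+.01)]
    if len(s): print(lo.round(3),len(s),(s.min(0)-p).round(3),(s.max(0)-p).round(3))
E
```

```text
[0.39239304 0.24749054 0.18662509]
0.14 26 [ 0.052 -0.006 -0.046] [ 0.069  0.009 -0.037]
0.15 13 [ 0.056 -0.007 -0.036] [ 0.067  0.005 -0.032]
0.23 3 [ 0.002 -0.04   0.052] [0.015 0.05  0.053]
0.24 27 [-0.004 -0.052  0.053] [0.018 0.057 0.063]
0.25 31 [-0.003 -0.053  0.064] [0.015 0.057 0.073]
0.26 26 [-0.006 -0.053  0.073] [0.016 0.056 0.082]
0.27 28 [-0.002 -0.057  0.083] [0.018 0.062 0.093]
0.28 121 [-0.02  -0.067  0.093] [0.02  0.069 0.103]
0.29 106 [-0.019 -0.067  0.103] [0.022 0.07  0.113]
0.3 136 [-0.021 -0.067  0.113] [0.021 0.07  0.123]
0.31 108 [-0.001 -0.067  0.123] [0.022 0.069 0.133]
0.32 164 [-0.009 -0.067  0.134] [0.023 0.069 0.143]
0.33 206 [-0.023 -0.067  0.143] [0.021 0.07  0.153]
```

Both cameras agree that the physical fingertips end 39 mm behind the reported TCP, so the real grasp point is about 58 mm above it. I re-measure the ball, then go down properly.

```bash
J="python3 -m jog"; 
python3 -c "
from h import *
shutjar('wrist',[(.504,.252),(.508,.051)])"
$J '[{"dp":[0.3,0,0],"rot":[0,0,0],"hand":-1},{"dp":[0.6,0,-0.2],"rot":[0,0,0],"hand":-1},{"dp":[0.6,0,-0.5],"rot":[0,0,0],"hand":-1},{"dp":[0.6,0,-0.8],"rot":[0,0,0],"hand":-1},{"dp":[0.6,0,-0.99],"rot":[0,0,0],"hand":-1},{"dp":[0.6,0,-0.99],"rot":[0,0,0],"hand":-1},{"dp":[0.6,0,-0.99],"rot":[0,0,0],"hand":-1}]'
$J '[{"dp":[0,0,0],"rot":[0,0,0],"hand":1},{"dp":[0,0,0],"rot":[0,0,0],"hand":1},{"dp":[0,0,0],"rot":[0,0,0],"hand":1},{"dp":[0,0,0],"rot":[0,0,0],"hand":1},{"dp":[0,0,0],"rot":[0,0,0],"hand":1},{"dp":[0,0,0],"rot":[0,0,0],"hand":1}]'
```

```text
slope [-0.122 -0.021  0.132]
wrist lid 3350 [0.5081 0.2533] 0.0314 z 0.134 ball 433 [0.4503 0.2471 0.1484] [0.4641 0.2561 0.1532] [0.4437 0.2385 0.1397] ray [0.4671 0.2482 0.123 ]
slope [-0.035 -0.07   0.127]
wrist lid 4145 [0.5065 0.0553] 0.0341 z 0.1278 ball 484 [0.4529 0.0609 0.1337] [0.4625 0.0675 0.1393] [0.4461 0.0505 0.1232] ray [0.4597 0.0527 0.123 ]
time: 5.6
position: [0.4526, 0.2476, 0.0882]
eef_rot: [-0.202, 3.135, 0.0]
ft_force: [0.3, 0.8, -0.1]
grip_width: 0.0857
finger_force: 0.0
time: 6.2
position: [0.4521, 0.2473, 0.0877]
eef_rot: [0.201, -3.135, 0.001]
ft_force: [-0.7, -1.0, 1.1]
grip_width: 0.0144
finger_force: 58.4
```

Pinched, with 58 N on the pads. Now the left lid goes over along its arc.

```bash
J="python3 -m jog"; 
$J '[{"dp":[0.03,0,0.09],"rot":[0,0,0],"hand":1},{"dp":[0.075,0.01,0.18],"rot":[0,0,0],"hand":1},{"dp":[0.14,0.02,0.28],"rot":[0,0,0],"hand":1},{"dp":[0.21,0.03,0.37],"rot":[0,0,0],"hand":1},{"dp":[0.29,0.04,0.45],"rot":[0,0,0],"hand":1},{"dp":[0.38,0.05,0.515],"rot":[0,0,0],"hand":1},{"dp":[0.48,0.06,0.57],"rot":[0,0,0],"hand":1},{"dp":[0.59,0.075,0.615],"rot":[0,0,0],"hand":1},{"dp":[0.7,0.09,0.64],"rot":[0,0,0],"hand":1},{"dp":[0.81,0.1,0.66],"rot":[0,0,0],"hand":1},{"dp":[0.81,0.1,0.66],"rot":[0,0,0],"hand":1}]'
$J '[{"dp":[0.09,0.01,0],"rot":[0,0,0],"hand":1},{"dp":[0.18,0.02,-0.01],"rot":[0,0,0],"hand":1},{"dp":[0.27,0.03,-0.025],"rot":[0,0,0],"hand":1},{"dp":[0.36,0.045,-0.05],"rot":[0,0,0],"hand":1},{"dp":[0.48,0.06,-0.1],"rot":[0,0,0],"hand":1},{"dp":[0.58,0.07,-0.16],"rot":[0,0,0],"hand":1},{"dp":[0.58,0.07,-0.16],"rot":[0,0,0],"hand":1}]'
python3 - <<'E'
from h import *
d,f,M=snap("scene","s3")
cv2.imwrite("pics/s3.png",cv2.resize(d["image"][110:310,250:500,::-1],None,fx=3,fy=3))
E
```

```text
time: 7.3
position: [0.5352, 0.2575, 0.1541]
eef_rot: [-0.201, 3.134, 0.0]
ft_force: [-0.4, 0.1, -2.8]
grip_width: 0.0142
finger_force: 58.6
time: 8.0
position: [0.5927, 0.2646, 0.1375]
eef_rot: [-0.201, 3.134, 0.0]
ft_force: [-0.7, 0.4, -0.1]
grip_width: 0.0143
finger_force: 58.7
```

View pics/s3.png

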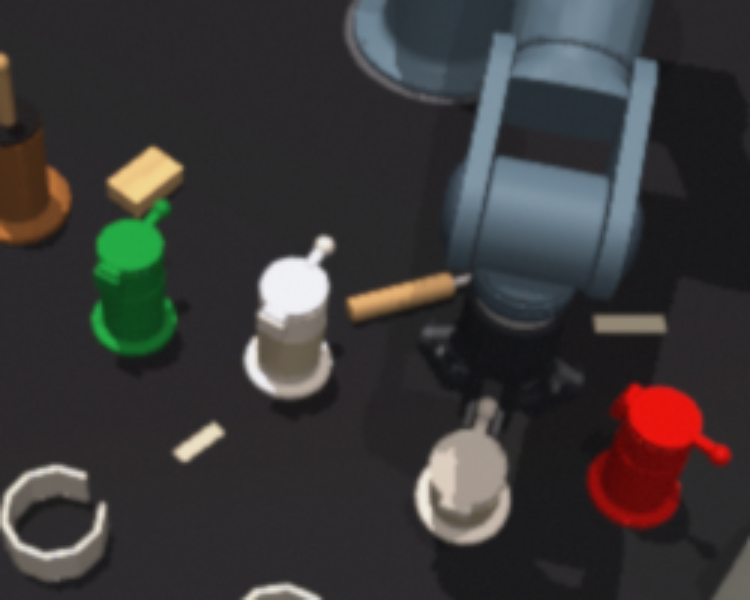

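```bash
python3 - <<'E'
from h import *
for n in("scene","wrist","top"):
    d,f,M=snap(n);P=cloud(d,f,M);hsv=cv2.cvtColor(d["image"],cv2.COLOR_RGB2HSV)
    w=(hsv[...,1]<60)&(hsv[...,2]>70)
    for lo in(.003,.02,.05,.08,.1,.115,.13,.15,.17,.19):
        hi=lo+.012 if lo<.01 else lo+.02
        q=P[near(P,w,(.52,.26),.1,lo,hi)]
        if len(q)>3:
            print(n,lo,len(q),q.min(0).round(3),q.max(0).round(3),*( [circ(q[:,:2])] if lo<.01 else []))
E
```

```text
scene 0.003 148 [0.473 0.218 0.003] [0.614 0.303 0.015] (array([0.55313109, 0.26268164]), np.float64(0.052692946432342104))
scene 0.02 68 [0.548 0.223 0.02 ] [0.61  0.305 0.039]
scene 0.05 18 [0.585 0.236 0.05 ] [0.616 0.297 0.067]
scene 0.08 27 [0.583 0.241 0.081] [0.619 0.297 0.099]
scene 0.1 5 [0.597 0.294 0.102] [0.609 0.297 0.116]
scene 0.115 7 [0.572 0.269 0.116] [0.597 0.297 0.134]
scene 0.13 7 [0.574 0.263 0.13 ] [0.618 0.289 0.149]
scene 0.15 177 [0.599 0.242 0.151] [0.62  0.296 0.17 ]
scene 0.17 44 [0.593 0.254 0.17 ] [0.61  0.284 0.189]
scene 0.19 44 [0.583 0.255 0.19 ] [0.603 0.279 0.208]
wrist 0.003 81 [0.438 0.166 0.003] [0.595 0.304 0.015] (array([0.51601677, 0.2378977 ]), np.float64(0.05669216998108479))
wrist 0.02 2003 [0.532 0.223 0.02 ] [0.579 0.303 0.04 ]
wrist 0.05 802 [0.549 0.233 0.05 ] [0.583 0.295 0.07 ]
wrist 0.08 3298 [0.557 0.234 0.08 ] [0.62  0.296 0.1  ]
wrist 0.1 1945 [0.564 0.236 0.1  ] [0.619 0.296 0.12 ]
wrist 0.115 2123 [0.568 0.236 0.115] [0.619 0.297 0.132]
wrist 0.13 154 [0.572 0.25  0.13 ] [0.58  0.282 0.132]
wrist 0.15 25 [0.613 0.239 0.153] [0.617 0.241 0.158]
wrist 0.17 542 [0.578 0.244 0.173] [0.603 0.281 0.19 ]
wrist 0.19 1969 [0.578 0.244 0.19 ] [0.603 0.285 0.21 ]
top 0.003 30 [0.532 0.217 0.003] [0.618 0.254 0.015] (array([0.57301211, 0.25893464]), np.float64(0.03863779225095312))
top 0.02 95 [0.534 0.218 0.02 ] [0.593 0.268 0.038]
top 0.05 37 [0.552 0.229 0.051] [0.604 0.265 0.069]
top 0.08 66 [0.562 0.23  0.08 ] [0.609 0.265 0.098]
top 0.1 41 [0.567 0.231 0.1  ] [0.605 0.257 0.12 ]
top 0.115 34 [0.571 0.232 0.116] [0.602 0.254 0.134]
```

The clouds show the jar was dragged and tilted with the lid, so it is not standing free. I look at a montage of the wrist and scene views before undoing anything.

```bash
cat >> h.py <<'E'
def montage(name,items):
    ims=[]
    for v,(a,b,c,e),k in items:
        im=snapshot(v)["image"][b:e,a:c,::-1];ims.append(cv2.resize(im,(390,int(390*(e-b)/(c-a)))))
    H=max(i.shape[0] for i in ims);ims=[cv2.copyMakeBorder(i,0,H-i.shape[0],0,6,cv2.BORDER_CONSTANT) for i in ims]
    cv2.imwrite(f"pics/{name}.png",np.hstack(ims))
E
python3 -c "
from h import *
montage('m1',[('wrist',(180,150,460,400),1),('scene',(360,220,450,310),1)])"
```

```text
(no output)
```

View pics/m1.png

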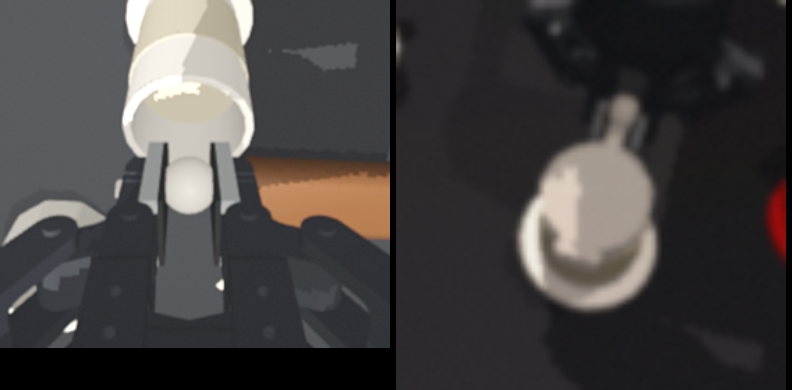

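The montage shows the ball still between the pads at (188,185) and the mouth partly open at (190,125). The pinch resists turning, so the jar tipped back on its rear foot edge by about 0.3 rad. I move back down gently to stand it up, then let go and push the lid over instead.

```bash
J="python3 -m jog"; 
cat > up.py <<'E'
from h import *
import sys
cx,cy=map(float,sys.argv[1:3])
for n in("scene","wrist"):
    d,f,M=snap(n);P=cloud(d,f,M);hsv=cv2.cvtColor(d["image"],cv2.COLOR_RGB2HSV)
    w=(hsv[...,1]<60)&(hsv[...,2]>70)
    for lo,hi in((.002,.006),(.006,.013),(.02,.04),(.04,.06),(.06,.08),(.08,.1),(.1,.12),(.12,.14),(.15,.17),(.18,.22)):
        q=P[near(P,w,(cx,cy),.09,lo,hi)]
        if len(q)>5: c,r=circ(q[:,:2]);print(n,lo,len(q),q.min(0).round(3),q.max(0).round(3),c.round(3),r.round(3))
E
$J '[{"dp":[-0.09,-0.01,-0.01],"rot":[0,0,0],"hand":1},{"dp":[-0.18,-0.02,-0.03],"rot":[0,0,0],"hand":1},{"dp":[-0.27,-0.03,-0.05],"rot":[0,0,0],"hand":1},{"dp":[-0.36,-0.04,-0.08],"rot":[0,0,0],"hand":1},{"dp":[-0.46,-0.05,-0.11],"rot":[0,0,0],"hand":1},{"dp":[-0.57,-0.07,-0.15],"rot":[0,0,0],"hand":1},{"dp":[-0.57,-0.07,-0.15],"rot":[0,0,0],"hand":1}]'
python3 up.py .55 .26
```

```text
time: 9.0
position: [0.5334, 0.2574, 0.1223]
eef_rot: [-0.202, 3.134, -0.0]
ft_force: [2.8, 1.3, 0.7]
grip_width: 0.0143
finger_force: 58.4
scene 0.002 40 [0.482 0.212 0.002] [0.612 0.303 0.006] [0.548 0.263] 0.057
scene 0.006 178 [0.477 0.21  0.006] [0.61  0.306 0.013] [0.556 0.26 ] 0.045
scene 0.02 47 [0.569 0.233 0.02 ] [0.601 0.295 0.039] [0.568 0.264] 0.031
scene 0.04 9 [0.566 0.234 0.045] [0.585 0.295 0.059] [0.568 0.264] 0.031
scene 0.06 25 [0.565 0.233 0.062] [0.597 0.295 0.08 ] [0.565 0.263] 0.032
scene 0.08 73 [0.558 0.233 0.08 ] [0.607 0.295 0.1  ] [0.569 0.264] 0.029
scene 0.1 106 [0.564 0.233 0.1  ] [0.611 0.294 0.12 ] [0.582 0.265] 0.025
scene 0.12 168 [0.578 0.237 0.12 ] [0.611 0.294 0.14 ] [0.589 0.265] 0.016
scene 0.15 196 [0.532 0.236 0.15 ] [0.58  0.292 0.17 ] [0.563 0.263] 0.016
scene 0.18 24 [0.526 0.248 0.18 ] [0.546 0.271 0.195] [0.539 0.26 ] 0.01
wrist 0.002 1367 [0.46  0.171 0.002] [0.625 0.349 0.006] [0.548 0.259] 0.067
wrist 0.006 1595 [0.528 0.222 0.006] [0.589 0.305 0.013] [0.57  0.264] 0.037
wrist 0.02 315 [0.537 0.232 0.02 ] [0.566 0.291 0.04 ] [0.569 0.263] 0.032
wrist 0.04 486 [0.537 0.232 0.04 ] [0.564 0.293 0.06 ] [0.569 0.263] 0.032
wrist 0.06 615 [0.536 0.232 0.06 ] [0.564 0.291 0.08 ] [0.567 0.263] 0.031
wrist 0.08 1706 [0.536 0.231 0.08 ] [0.579 0.293 0.1  ] [0.554 0.261] 0.019
wrist 0.1 1328 [0.536 0.232 0.1  ] [0.566 0.291 0.118] [0.566 0.262] 0.029
wrist 0.12 335 [0.587 0.256 0.124] [0.611 0.278 0.14 ] [0.599 0.266] 0.009
wrist 0.15 979 [0.52  0.237 0.15 ] [0.574 0.278 0.17 ] [0.543 0.26 ] 0.02
wrist 0.18 4047 [0.516 0.21  0.18 ] [0.55  0.302 0.22 ] [0.54  0.258] 0.027
```

The jar stands upright again at (0.568, 0.263) with its lid about 0.66 rad open. I release it, go in front of the ball with shut fingers, and push the ball along its arc.

```bash
J="python3 -m jog"; 
$J '[{"dp":[0,0,0],"rot":[0,0,0],"hand":-1},{"dp":[0,0,0],"rot":[0,0,0],"hand":-1},{"dp":[0,0,0],"rot":[0,0,0],"hand":-1},{"dp":[0,0,0],"rot":[0,0,0],"hand":-1},{"dp":[0,0,0],"rot":[0,0,0],"hand":-1},{"dp":[0,0,0.45],"rot":[0,0,0],"hand":-1},{"dp":[0,0,0.45],"rot":[0,0,0],"hand":-1},{"dp":[-0.46,-0.06,0.45],"rot":[0,0,0],"hand":1},{"dp":[-0.46,-0.06,0.45],"rot":[0,0,0],"hand":1},{"dp":[-0.46,-0.06,0.45],"rot":[0,0,0],"hand":1},{"dp":[-0.46,-0.06,0.45],"rot":[0,0,0],"hand":1},{"dp":[-0.46,-0.06,0.45],"rot":[0,0,0],"hand":1},{"dp":[-0.46,-0.06,0.06],"rot":[0,0,0],"hand":1},{"dp":[-0.46,-0.06,0.06],"rot":[0,0,0],"hand":1}]'
python3 up.py .568 .263 | grep -E "wrist 0.(02|06|15|18)|scene 0.1"
$J '[{"dp":[0.1,0.01,0],"rot":[0,0,0],"hand":1},{"dp":[0.2,0.03,0],"rot":[0,0,0],"hand":1},{"dp":[0.29,0.04,0],"rot":[0,0,0],"hand":1},{"dp":[0.37,0.05,0.07],"rot":[0,0,0],"hand":1},{"dp":[0.445,0.06,0.14],"rot":[0,0,0],"hand":1},{"dp":[0.54,0.07,0.2],"rot":[0,0,0],"hand":1},{"dp":[0.645,0.08,0.25],"rot":[0,0,0],"hand":1},{"dp":[0.75,0.1,0.29],"rot":[0,0,0],"hand":1},{"dp":[0.87,0.11,0.32],"rot":[0,0,0],"hand":1},{"dp":[0.87,0.11,0.32],"rot":[0,0,0],"hand":1}]'
$J '[{"dp":[0.12,0.015,0.01],"rot":[0,0,0],"hand":1},{"dp":[0.23,0.03,0.01],"rot":[0,0,0],"hand":1},{"dp":[0.34,0.045,-0.02],"rot":[0,0,0],"hand":1},{"dp":[0.455,0.06,-0.05],"rot":[0,0,0],"hand":1},{"dp":[0.54,0.07,-0.08],"rot":[0,0,0],"hand":1},{"dp":[0.62,0.08,-0.12],"rot":[0,0,0],"hand":1},{"dp":[0.62,0.08,-0.12],"rot":[0,0,0],"hand":1}]'
python3 up.py .568 .263
```

```text
time: 10.5
position: [0.4858, 0.2506, 0.1245]
eef_rot: [0.2, -3.127, 0.003]
ft_force: [-0.5, -0.4, -1.4]
grip_width: -0.0003
finger_force: 0.0
scene 0.1 105 [0.567 0.234 0.1  ] [0.612 0.295 0.12 ] [0.584 0.266] 0.025
scene 0.12 177 [0.581 0.241 0.12 ] [0.612 0.295 0.14 ] [0.593 0.267] 0.015
scene 0.15 184 [0.543 0.237 0.15 ] [0.585 0.293 0.17 ] [0.57  0.264] 0.016
scene 0.18 17 [0.493 0.248 0.18 ] [0.542 0.267 0.193] [0.517 0.257] 0.021
wrist 0.02 497 [0.538 0.232 0.02 ] [0.567 0.294 0.04 ] [0.57  0.264] 0.031
wrist 0.06 81 [0.547 0.232 0.06 ] [0.568 0.294 0.08 ] [0.57  0.264] 0.032
wrist 0.15 31 [0.478 0.239 0.167] [0.531 0.263 0.17 ] [0.504 0.254] 0.026
wrist 0.18 672 [0.478 0.217 0.18 ] [0.538 0.289 0.22 ] [0.505 0.256] 0.027
time: 11.6
position: [0.5774, 0.2626, 0.1617]
eef_rot: [-0.2, 3.133, 0.001]
ft_force: [-0.9, -0.1, 0.6]
grip_width: 0.0001
finger_force: 0.0
time: 12.3
position: [0.6377, 0.2703, 0.1474]
eef_rot: [0.201, -3.134, 0.0]
ft_force: [-0.4, -0.4, -0.2]
grip_width: 0.0
finger_force: 0.0
scene 0.002 55 [0.515 0.219 0.002] [0.612 0.305 0.006] [0.565 0.263] 0.041
scene 
[... 561 characters left out ...]
7 ] [0.614 0.269] 0.034
scene 0.18 32 [0.639 0.259 0.186] [0.657 0.286 0.213] [0.647 0.273] 0.009
wrist 0.002 51 [0.527 0.218 0.002] [0.64  0.313 0.003] [0.581 0.267] 0.051
wrist 0.006 312 [0.529 0.225 0.006] [0.555 0.297 0.011] [0.572 0.264] 0.042
wrist 0.06 314 [0.544 0.237 0.078] [0.596 0.291 0.08 ] [0.569 0.264] 0.019
wrist 0.08 4835 [0.543 0.237 0.08 ] [0.597 0.291 0.1  ] [0.571 0.264] 0.02
wrist 0.1 3290 [0.539 0.233 0.1  ] [0.614 0.294 0.12 ] [0.573 0.264] 0.03
wrist 0.12 1911 [0.604 0.241 0.12 ] [0.627 0.298 0.14 ] [0.625 0.27 ] 0.016
wrist 0.15 3125 [0.626 0.24  0.15 ] [0.648 0.3   0.17 ] [0.634 0.271] 0.017
wrist 0.18 1025 [0.624 0.257 0.187] [0.632 0.284 0.22 ] [0.636 0.271] 0.011
```

The left lid is open (disc leaning back at x≈0.64) and the jar is upright at (0.571, 0.264). Now the right jar: I go above its ball and re-measure.

```bash
J="python3 -m jog"; 
$J '[{"dp":[-0.2,0,0.45],"rot":[0,0,0],"hand":1},{"dp":[-0.6,-0.4,0.9],"rot":[0,0,-0.07],"hand":-1},{"dp":[-0.9,-1,0.9],"rot":[0,0,-0.137],"hand":-1},{"dp":[-0.9,-1,0.9],"rot":[0,0,-0.137],"hand":-1},{"dp":[-0.9,-1,0.9],"rot":[0,0,-0.137],"hand":-1}]'
$J '[{"dp":[-0.93,-1,0],"rot":[0,0,0],"hand":-1},{"dp":[-0.93,-1,0],"rot":[0,0,0],"hand":-1},{"dp":[-0.93,-1,0],"rot":[0,0,0],"hand":-1},{"dp":[-0.93,-1,0],"rot":[0,0,0],"hand":-1}]' >/dev/null
$J '[{"dp":[-0.5,-0.1,-0.4],"rot":[0,0,0],"hand":-1},{"dp":[-0.5,-0.1,-0.5],"rot":[0,0,0],"hand":-1},{"dp":[-0.5,-0.1,-0.5],"rot":[0,0,0],"hand":-1},{"dp":[-0.5,-0.1,-0.5],"rot":[0,0,0],"hand":-1}]'
python3 -c "
from h import *
shutjar('wrist',[(.508,.053)])"
```

```text
time: 12.9
position: [0.5463, 0.1683, 0.2405]
eef_rot: [0.14, 3.136, -0.0]
ft_force: [0.2, -0.2, 0.2]
grip_width: 0.0581
finger_force: 0.0
time: 13.7
position: [0.4054, 0.0609, 0.1896]
eef_rot: [0.135, 3.137, 0.0]
ft_force: [0.1, 0.0, 0.3]
grip_width: 0.0848
finger_force: 0.0
slope [-0.017  0.002  0.127]
wrist lid 3711 [0.5079 0.0536] 0.0318 z 0.1279 ball 380 [0.4528 0.0578 0.1345] [0.4635 0.0663 0.1391] [0.4464 0.0489 0.1253] ray [0.4594 0.0573 0.123 ]
```

```bash
J="python3 -m jog"; 
$J '[{"dp":[0.49,-0.02,-0.1],"rot":[0,0,0],"hand":-1},{"dp":[0.49,-0.02,-0.12],"rot":[0,0,0],"hand":-1},{"dp":[0.49,-0.02,-0.12],"rot":[0,0,0],"hand":-1}]'
$J '[{"dp":[0,0,-0.4],"rot":[0,0,0],"hand":-1},{"dp":[0,0,-0.8],"rot":[0,0,0],"hand":-1},{"dp":[0,0,-1],"rot":[0,0,0],"hand":-1},{"dp":[0,0,-1],"rot":[0,0,0],"hand":-1}]'
$J '[{"dp":[0,0,0],"rot":[0,0,0],"hand":0.6},{"dp":[0,0,0],"rot":[0,0,0],"hand":0.6},{"dp":[0,0,0],"rot":[0,0,0],"hand":0.6},{"dp":[0,0,0],"rot":[0,0,0],"hand":0.6},{"dp":[0,0,0],"rot":[0,0,0],"hand":0.6},{"dp":[0,0,0],"rot":[0,0,0],"hand":0.6}]'
```

```text
time: 14.05
position: [0.4547, 0.0587, 0.1767]
eef_rot: [-0.135, -3.137, -0.0]
ft_force: [-0.4, -0.4, 0.2]
grip_width: 0.0858
finger_force: 0.0
time: 14.45
position: [0.4516, 0.0589, 0.0754]
eef_rot: [-0.136, -3.135, -0.001]
ft_force: [0.3, 0.7, 0.4]
grip_width: 0.0855
finger_force: 0.0
time: 15.05
position: [0.4536, 0.0585, 0.077]
eef_rot: [0.136, 3.138, 0.0]
ft_force: [0.6, 0.0, -0.4]
grip_width: 0.017
finger_force: 4.7
```

A light squeeze (17 mm commanded, 4.7 N) holds the ball while letting it turn. I swing it up and check part-way.

```bash
J="python3 -m jog"; 
$J '[{"dp":[0.02,0,0.1],"rot":[0,0,0],"hand":0.6},{"dp":[0.06,-0.005,0.2],"rot":[0,0,0],"hand":0.6},{"dp":[0.11,-0.01,0.31],"rot":[0,0,0],"hand":0.6},{"dp":[0.175,-0.015,0.405],"rot":[0,0,0],"hand":0.6},{"dp":[0.25,-0.02,0.49],"rot":[0,0,0],"hand":0.6},{"dp":[0.335,-0.03,0.57],"rot":[0,0,0],"hand":0.6},{"dp":[0.43,-0.04,0.635],"rot":[0,0,0],"hand":0.6},{"dp":[0.53,-0.05,0.69],"rot":[0,0,0],"hand":0.6},{"dp":[0.53,-0.05,0.69],"rot":[0,0,0],"hand":0.6}]'
python3 up.py .508 .053 | grep -E "0.0[268]|0.18|0.15"
```

```text
time: 15.95
position: [0.5084, 0.0532, 0.1472]
eef_rot: [0.137, 3.136, -0.0]
ft_force: [-2.1, -0.4, 5.1]
grip_width: 0.0168
finger_force: 4.8
scene 0.02 33 [0.502 0.03  0.02 ] [0.54  0.086 0.035] [0.507 0.055] 0.031
scene 0.04 14 [0.504 0.029 0.041] [0.532 0.087 0.06 ] [0.509 0.055] 0.031
scene 0.06 28 [0.481 0.029 0.062] [0.542 0.086 0.08 ] [0.509 0.055] 0.03
scene 0.08 79 [0.483 0.038 0.08 ] [0.547 0.087 0.1  ] [0.512 0.054] 0.029
scene 0.1 121 [0.48 0.04 0.1 ] [0.553 0.086 0.12 ] [0.514 0.046] 0.036
scene 0.12 84 [0.538 0.026 0.12 ] [0.555 0.076 0.14 ] [0.539 0.052] 0.015
scene 0.15 175 [0.521 0.022 0.15 ] [0.547 0.083 0.17 ] [0.535 0.054] 0.019
scene 0.18 64 [0.502 0.046 0.18 ] [0.527 0.067 0.218] [0.514 0.057] 0.008
wrist 0.02 181 [0.477 0.026 0.02 ] [0.498 0.084 0.04 ] [0.509 0.054] 0.032
wrist 0.04 299 [0.477 0.026 0.04 ] [0.499 0.084 0.06 ] [0.509 0.054] 0.032
wrist 0.06 388 [0.477 0.026 0.06 ] [0.537 0.084 0.08 ] [0.504 0.054] 0.027
wrist 0.08 3997 [0.478 0.024 0.08 ] [0.537 0.085 0.1  ] [0.509 0.054] 0.022
wrist 0.1 2939 [0.479 0.023 0.1  ] [0.549 0.084 0.12 ] [0.51  0.054] 0.029
wrist 0.12 14 [0.54  0.039 0.12 ] [0.548 0.062 0.135] [0.544 0.051] 0.011
wrist 0.18 2457 [0.494 0.039 0.181] [0.519 0.071 0.22 ] [0.497 0.055] 0.011
```

```bash
J="python3 -m jog"; 
$J '[{"dp":[0.11,-0.01,0.035],"rot":[0,0,0],"hand":0.6},{"dp":[0.22,-0.02,0.065],"rot":[0,0,0],"hand":0.6},{"dp":[0.31,-0.03,0.08],"rot":[0,0,0],"hand":0.6},{"dp":[0.4,-0.035,0.08],"rot":[0,0,0],"hand":0.6},{"dp":[0.49,-0.045,0.07],"rot":[0,0,0],"hand":0.6},{"dp":[0.585,-0.05,0.055],"rot":[0,0,0],"hand":0.6},{"dp":[0.67,-0.06,0.03],"rot":[0,0,0],"hand":0.6},{"dp":[0.76,-0.07,0],"rot":[0,0,0],"hand":0.6},{"dp":[0.88,-0.08,-0.07],"rot":[0,0,0],"hand":0.6},{"dp":[0.88,-0.08,-0.07],"rot":[0,0,0],"hand":0.6}]'
$J '[{"dp":[0,0,0],"rot":[0,0,0],"hand":0},{"dp":[0,0,0],"rot":[0,0,0],"hand":-0.4},{"dp":[0,0,0],"rot":[0,0,0],"hand":-0.4},{"dp":[0,0,0.5],"rot":[0,0,0],"hand":-0.4},{"dp":[0,0,0.9],"rot":[0,0,0],"hand":-0.4},{"dp":[0,0,0.9],"rot":[0,0,0],"hand":-0.4},{"dp":[-0.4,0,0.9],"rot":[0,0,0],"hand":-0.4},{"dp":[-0.8,0,0.9],"rot":[0,0,0],"hand":-0.4},{"dp":[-0.8,0,0.9],"rot":[0,0,0],"hand":-0.4}]'
python3 up.py .508 .053 | grep -E "0.0[268]|0.18|0.15"
```

```text
time: 17.05
position: [0.5957, 0.0453, 0.1378]
eef_rot: [0.137, 3.138, 0.0]
ft_force: [2.6, -1.2, 3.3]
grip_width: 0.0171
finger_force: 4.9
time: 17.95
position: [0.5094, 0.0464, 0.2261]
eef_rot: [-0.135, -3.133, -0.001]
ft_force: [0.6, 0.2, -0.5]
grip_width: 0.0597
finger_force: 0.0
scene 0.002 44 [ 0.448 -0.023  0.002] [0.55  0.096 0.006] [0.491 0.044] 0.053
scene 0.02 28 [0.504 0.03  0.02 ] [0.54  0.087 0.038] [0.506 0.055] 0.032
scene 0.04 13 [0.504 0.029 0.042] [0.53  0.087 0.06 ] [0.509 0.055] 0.031
scene 0.06 44 [0.479 0.029 0.062] [0.539 0.087 0.08 ] [0.513 0.057] 0.026
scene 0.08 182 [0.476 0.026 0.08 ] [0.546 0.087 0.1  ] [0.509 0.056] 0.027
scene 0.1 209 [0.477 0.025 0.1  ] [0.552 0.085 0.12 ] [0.511 0.054] 0.03
scene 0.12 9 [0.491 0.033 0.12 ] [0.568 0.063 0.138] [0.526 0.058] 0.035
scene 0.15 37 [0.565 0.019 0.15 ] [0.584 0.08  0.17 ] [0.552 0.051] 0.033
scene 0.18 23 [0.585 0.04  0.183] [0.597 0.055 0.207] [0.592 0.048] 0.006
wrist 0.02 67 [0.477 0.027 0.025] [0.498 0.084 0.04 ] [0.509 0.054] 0.032
wrist 0.04 122 [0.477 0.027 0.04 ] [0.493 0.081 0.06 ] [0.509 0.054] 0.032
wrist 0.06 275 [0.477 0.026 0.06 ] [0.533 0.081 0.08 ] [0.501 0.054] 0.023
wrist 0.08 2291 [0.477 0.024 0.08 ] [0.536 0.085 0.1  ] [0.508 0.054] 0.021
wrist 0.1 1645 [0.478 0.023 0.1  ] [0.552 0.085 0.12 ] [0.511 0.054] 0.03
wrist 0.12 937 [0.543 0.021 0.12 ] [0.565 0.078 0.14 ] [0.564 0.049] 0.016
wrist 0.15 1536 [0.564 0.019 0.15 ] [0.585 0.079 0.17 ] [0.57  0.048] 0.017
wrist 0.18 558 [0.582 0.038 0.18 ] [0.598 0.055 0.204] [0.591 0.046] 0.006
```

Both lids are open, and the right jar stands at (0.509, 0.0545). Next is the brush: I fly near it and refine its position with the wrist camera.

```bash
J="python3 -m jog"; 
$J '[{"dp":[-0.3,-0.5,0.4],"rot":[0,0,0],"hand":-1},{"dp":[-0.3,-1,0.4],"rot":[0,0,0],"hand":-1},{"dp":[-0.3,-1,0.4],"rot":[0,0,0],"hand":-1}]' >/dev/null
$J '[{"dp":[-0.3,-0.5,0],"rot":[0,0,0],"hand":-1},{"dp":[-0.3,-1,0],"rot":[0,0,0],"hand":-1},{"dp":[-0.3,-1,0],"rot":[0,0,0],"hand":-1}]' >/dev/null
$J '[{"dp":[-0.3,-0.5,0],"rot":[0,0,0],"hand":-1},{"dp":[-0.4,-1,0],"rot":[0,0,0],"hand":-1},{"dp":[-0.4,-1,0],"rot":[0,0,0],"hand":-1}]' >/dev/null
$J '[{"dp":[0,-0.3,0],"rot":[0,0,0.06],"hand":-1},{"dp":[0,-0.3,0],"rot":[0,0,0.06],"hand":-1},{"dp":[0,-0.3,0],"rot":[0,0,0.06],"hand":-1},{"dp":[0,-0.3,0],"rot":[0,0,0.06],"hand":-1}]'
cat > br.py <<'E'
from h import *
import sys
for n in("wrist","scene","top"):
    d,f,M=snap(n);P=cloud(d,f,M);hsv=cv2.cvtColor(d["image"],cv2.COLOR_RGB2HSV)
    w=(hsv[...,2]>20)&(d["range_z"]>.2)
    for lo,hi in((.09,.12),(.125,.138),(.14,.165),(.165,.19),(.195,.225)):
        q=P[near(P,w,(float(sys.argv[1]),float(sys.argv[2])),float(sys.argv[3]) if len(sys.argv)>3 else .05,lo,hi)]
        if len(q)>8: c,r=circ(q[:,:2]);print(n,lo,len(q),q.min(0).round(4),q.max(0).round(4),c.round(4),r.round(4))
E
python3 br.py .466 -.285
```

```text
time: 19.35
position: [0.415, -0.2836, 0.2686]
eef_rot: [0.013, -3.142, -0.001]
ft_force: [0.2, 0.6, -0.2]
grip_width: 0.0857
finger_force: 0.0
wrist 0.09 416 [ 0.4311 -0.3208  0.0901] [ 0.4583 -0.2553  0.12  ] [ 0.4652 -0.2883] 0.0337
wrist 0.125 2381 [ 0.4315 -0.322   0.125 ] [ 0.495  -0.2548  0.138 ] [ 0.4635 -0.2883] 0.0245
wrist 0.14 177 [ 0.4556 -0.2973  0.1401] [ 0.4639 -0.2796  0.1648] [ 0.465  -0.2884] 0.0089
wrist 0.165 226 [ 0.4554 -0.2972  0.1651] [ 0.4633 -0.2798  0.1898] [ 0.4649 -0.2884] 0.0089
wrist 0.195 542 [ 0.4545 -0.2983  0.1951] [ 0.4726 -0.2784  0.218 ] [ 0.4629 -0.2883] 0.0068
scene 0.09 149 [ 0.4398 -0.3102  0.0904] [ 0.5017 -0.2523  0.1197] [ 0.4652 -0.2865] 0.032
scene 0.125 269 [ 0.4307 -0.3231  0.125 ] [ 0.5006 -0.2518  0.1378] [ 0.4662 -0.2859] 0.025
scene 0.14 41 [ 0.4604 -0.2946  0.1409] [ 0.4755 -0.277   0.1635] [ 0.4674 -0.2856] 0.0063
scene 0.165 36 [ 0.4568 -0.2926  0.1653] [ 0.4742 -0.2774  0.1883] [ 0.4655 -0.2867] 0.0072
scene 0.195 51 [ 0.4568 -0.2926  0.1951] [ 0.4771 -0.2768  0.2201] [ 0.4665 -0.2853] 0.0069
top 0.09 35 [ 0.4353 -0.2795  0.0902] [ 0.4952 -0.2573  0.1198] [ 0.4661 -0.2914] 0.0333
top 0.125 292 [ 0.435  -0.3227  0.125 ] [ 0.4966 -0.258   0.1379] [ 0.4661 -0.2915] 0.0249
top 0.165 13 [ 0.4583 -0.2874  0.1674] [ 0.4732 -0.2824  0.1895] [ 0.4663 -0.2919] 0.009
top 0.195 41 [ 0.4578 -0.3007  0.1979] [ 0.4751 -0.2818  0.2194] [ 0.4663 -0.2909] 0.0072
```

```bash
J="python3 -m jog"; 
$J '[{"dp":[0.4,-0.045,0],"rot":[0,0,0],"hand":-1},{"dp":[0.5,-0.045,-0.2],"rot":[0,0,0],"hand":-1},{"dp":[0.5,-0.045,-0.4],"rot":[0,0,0],"hand":-1},{"dp":[0.5,-0.045,-0.4],"rot":[0,0,0],"hand":-1}]'
$J '[{"dp":[0,0,-0.4],"rot":[0,0,0],"hand":-1},{"dp":[0,0,-0.8],"rot":[0,0,0],"hand":-1},{"dp":[0,0,-1],"rot":[0,0,0],"hand":-1},{"dp":[0,0,-1],"rot":[0,0,0],"hand":-1},{"dp":[0,0,-1],"rot":[0,0,0],"hand":-1}]'
$J '[{"dp":[0,0,0],"rot":[0,0,0],"hand":1},{"dp":[0,0,0],"rot":[0,0,0],"hand":1},{"dp":[0,0,0],"rot":[0,0,0],"hand":1},{"dp":[0,0,0],"rot":[0,0,0],"hand":1},{"dp":[0,0,0],"rot":[0,0,0],"hand":1},{"dp":[0,0,0],"rot":[0,0,0],"hand":1},{"dp":[0,0,0],"rot":[0,0,0],"hand":1}]'
```

```text
time: 19.9
position: [0.4634, -0.287, 0.2255]
eef_rot: [0.013, -3.137, -0.007]
ft_force: [-0.4, 0.5, -0.6]
grip_width: 0.0854
finger_force: 0.0
time: 20.4
position: [0.465, -0.2894, 0.1303]
eef_rot: [-0.012, 3.14, -0.002]
ft_force: [-0.6, -0.7, 0.3]
grip_width: 0.0857
finger_force: 0.0
time: 21.1
position: [0.4646, -0.2894, 0.1292]
eef_rot: [-0.012, 3.141, -0.001]
ft_force: [-0.6, -1.1, 2.4]
grip_width: 0.0164
finger_force: 58.4
```

Gripped: 16.4 mm at 58 N. I lift, carry it over to the left jar, and check both brush and jar there.

```bash
J="python3 -m jog"; 
$J '[{"dp":[0,0,0.3],"rot":[0,0,0],"hand":1},{"dp":[0,0,0.6],"rot":[0,0,0],"hand":1},{"dp":[0,0,1],"rot":[0,0,0],"hand":1},{"dp":[0,0,1],"rot":[0,0,0],"hand":1}]' 
$J '[{"dp":[0,0,0.4],"rot":[0,0,0],"hand":1},{"dp":[0,0,0.8],"rot":[0,0,0],"hand":1},{"dp":[0,0,1],"rot":[0,0,0],"hand":1},{"dp":[0,0,1],"rot":[0,0,0],"hand":1}]' >/dev/null
$J '[{"dp":[0.1,0.3,0.2],"rot":[0,0,0],"hand":1},{"dp":[0.15,0.6,0.3],"rot":[0,0,0],"hand":1},{"dp":[0.2,1,0.3],"rot":[0,0,0],"hand":1},{"dp":[0.2,1,0.3],"rot":[0,0,0],"hand":1}]' 
python3 - <<'E'
from h import *
p=sense()["position"];print(p)
d,f,M=snap("scene");P=cloud(d,f,M)
m=(np.hypot(P[...,0]-p[0],P[...,1]-p[1])<.045);q=P[m]
for lo in np.arange(.2,.42,.015):
    s=q[(q[:,2]>lo)&(q[:,2]<lo+.015)]
    if len(s)>5: c,r=circ(s[:,:2]);print((lo-p[2]).round(3),len(s),(s.mean(0)-p).round(3),(c-p[:2]).round(4),r.round(4))
E
```

```text
time: 21.5
position: [0.4667, -0.291, 0.2348]
eef_rot: [-0.012, 3.134, -0.011]
ft_force: [0.3, -0.3, -0.2]
grip_width: 0.0166
finger_force: 58.7
time: 22.3
position: [0.4843, -0.1853, 0.3564]
eef_rot: [0.019, -3.139, -0.005]
ft_force: [-0.3, -0.3, -1.8]
grip_width: 0.0168
finger_force: 59.0
[ 0.48428914 -0.18526074  0.35640931]
-0.111 33 [ 0.013  0.012 -0.102] [0.0031 0.0052] 0.016
-0.096 82 [ 0.012  0.011 -0.088] [0.0011 0.0025] 0.0201
-0.081 48 [ 0.013  0.011 -0.073] [0.0027 0.0031] 0.0187
-0.066 83 [ 0.013  0.01  -0.059] [0.0015 0.0031] 0.0194
-0.051 78 [ 0.011  0.011 -0.042] [-0.0002  0.0017] 0.0214
-0.036 92 [ 0.011  0.009 -0.029] [0.004  0.0036] 0.0153
-0.006 332 [0.005 0.005 0.002] [0.0017 0.0024] 0.0247
0.009 33 [0.005 0.005 0.016] [0.003  0.0036] 0.0061
0.024 32 [0.007 0.003 0.032] [0.0021 0.0023] 0.0091
0.039 72 [0.006 0.005 0.047] [-0.0053  0.0028] 0.0178
0.054 88 [0.006 0.007 0.061] [-0.0081  0.0024] 0.021
```

The brush hangs straight: its tip is 0.11 below the TCP and its axis is centred. On to the left jar.

```bash
J="python3 -m jog"; 
$J '[{"dp":[0.1,0.5,0],"rot":[0,0,0],"hand":1},{"dp":[0.2,1,0],"rot":[0,0,0],"hand":1},{"dp":[0.2,1,0],"rot":[0,0,0],"hand":1}]' >/dev/null
$J '[{"dp":[0.1,0.5,0],"rot":[0,0,0],"hand":1},{"dp":[0.2,1,0],"rot":[0,0,0],"hand":1},{"dp":[0.2,1,0],"rot":[0,0,0],"hand":1}]' >/dev/null
$J '[{"dp":[0.1,0.5,0],"rot":[0,0,0],"hand":1},{"dp":[0.2,1,0],"rot":[0,0,0],"hand":1},{"dp":[0.2,1,0],"rot":[0,0,0],"hand":1}]' >/dev/null
$J '[{"dp":[0.1,0.5,0],"rot":[0,0,0],"hand":1},{"dp":[0.15,0.9,0],"rot":[0,0,0],"hand":1},{"dp":[0.15,0.9,0],"rot":[0,0,0],"hand":1},{"dp":[0.15,0.9,0],"rot":[0,0,0],"hand":1},{"dp":[0.15,0.9,0],"rot":[0,0,0],"hand":1}]'
python3 up.py .571 .264 | grep -vE "wrist 0.(18|00)"
python3 - <<'E'
from h import *
print(sense()["position"])
d,f,M=snap("wrist");P=cloud(d,f,M);hsv=cv2.cvtColor(d["image"],cv2.COLOR_RGB2HSV)
p=sense()["position"]
for n in("scene",):
    d,f,M=snap(n);P=cloud(d,f,M);m=(np.hypot(P[...,0]-p[0],P[...,1]-p[1])<.045);q=P[m]
    for lo in(-.115,-.09,-.06,.015):
        s=q[(q[:,2]>p[2]+lo)&(q[:,2]<p[2]+lo+.02)]
        if len(s)>5:c,r=circ(s[:,:2]);print(lo,len(s),c.round(4),r.round(3),s[:,2].min())
E
```

```text
time: 23.75
position: [0.5596, 0.1991, 0.3577]
eef_rot: [0.008, -3.14, 0.001]
ft_force: [-0.2, -0.2, -0.3]
grip_width: 0.0166
finger_force: 59.7
scene 0.002 60 [0.496 0.218 0.002] [0.611 0.306 0.006] [0.554 0.26 ] 0.05
scene 0.006 187 [0.517 0.224 0.006] [0.61  0.307 0.013] [0.568 0.265] 0.037
scene 0.02 35 [0.571 0.235 0.02 ] [0.6   0.296 0.037] [0.568 0.264] 0.031
scene 0.04 9 [0.57  0.236 0.041] [0.585 0.296 0.06 ] [0.569 0.264] 0.031
scene 0.06 48 [0.54  0.235 0.06 ] [0.601 0.296 0.08 ] [0.57  0.265] 0.03
scene 0.08 135 [0.538 0.236 0.08 ] [0.605 0.295 0.1  ] [0.571 0.264] 0.028
scene 0.1 215 [0.538 0.234 0.1  ] [0.612 0.295 0.119] [0.571 0.265] 0.03
scene 0.12 8 [0.558 0.236 0.12 ] [0.631 0.292 0.139] [0.595 0.267] 0.036
scene 0.15 41 [0.628 0.241 0.15 ] [0.646 0.301 0.17 ] [0.615 0.27 ] 0.033
scene 0.18 24 [0.65  0.266 0.194] [0.66  0.282 0.203] [0.656 0.274] 0.006
wrist 0.02 52 [0.539 0.232 0.021] [0.574 0.284 0.04 ] [0.57  0.264] 0.032
wrist 0.04 84 [0.538 0.232 0.04 ] [0.577 0.283 0.06 ] [0.57  0.264] 0.032
wrist 0.06 193 [0.538 0.232 0.06 ] [0.597 0.291 0.08 ] [0.565 0.26 ] 0.024
wrist 0.08 1172 [0.539 0.233 0.08 ] [0.597 0.291 0.1  ] [0.569 0.264] 0.021
wrist 0.1 820 [0.539 0.233 0.1  ] [0.618 0.294 0.12 ] [0.573 0.263] 0.03
wrist 0.12 359 [0.604 0.256 0.12 ] [0.625 0.297 0.14 ] [0.618 0.275] 0.011
wrist 0.15 382 [0.626 0.265 0.15 ] [0.647 0.3   0.17 ] [0.632 0.282] 0.01
[0.55957866 0.19930136 0.35835421]
-0.115 36 [0.5587 0.2001] 0.02 0.24931862776067626
-0.09 97 [0.56   0.2013] 0.02 0.26881338650191555
-0.06 94 [0.5597 0.2009] 0.021 0.29866211843487045
0.015 43 [0.561  0.2011] 0.008 0.37454631118545045
```

```bash
J="python3 -m jog"; 
$J '[{"dp":[0.1,0.5,0],"rot":[0,0,0],"hand":1},{"dp":[0.1,0.64,0],"rot":[0,0,0],"hand":1},{"dp":[0.1,0.64,0],"rot":[0,0,0],"hand":1},{"dp":[0.1,0.64,-0.5],"rot":[0,0,0],"hand":1},{"dp":[0.1,0.64,-1],"rot":[0,0,0],"hand":1},{"dp":[0.1,0.64,-1],"rot":[0,0,0],"hand":1},{"dp":[0.1,0.64,-1],"rot":[0,0,0],"hand":1}]'
$J '[{"dp":[0,0,-0.25],"rot":[0,0,0],"hand":1},{"dp":[0,0,-0.5],"rot":[0,0,0],"hand":1},{"dp":[0,0,-0.75],"rot":[0,0,0],"hand":1},{"dp":[0,0,-1],"rot":[0,0,0],"hand":1},{"dp":[0,0,-1],"rot":[0,0,0],"hand":1}]'
$J '[{"dp":[0,0,-0.15],"rot":[0,0,0],"hand":1},{"dp":[0,0,-0.3],"rot":[0,0,0],"hand":1},{"dp":[0,0,-0.36],"rot":[0,0,0],"hand":1},{"dp":[0,0,-0.36],"rot":[0,0,0],"hand":1}]'
```

```text
time: 24.65
position: [0.5693, 0.2641, 0.2591]
eef_rot: [0.01, -3.141, 0.001]
ft_force: [0.4, -0.2, 1.1]
grip_width: 0.0167
finger_force: 59.7
time: 25.15
position: [0.5696, 0.2646, 0.1591]
eef_rot: [0.011, -3.141, 0.001]
ft_force: [-0.2, -0.6, -1.5]
grip_width: 0.0168
finger_force: 59.7
time: 25.55
position: [0.5688, 0.2648, 0.1217]
eef_rot: [0.012, -3.14, 0.001]
ft_force: [-0.4, 0.9, -1.1]
grip_width: 0.0165
finger_force: 59.7
```

```bash
J="python3 -m jog"; 
$J '[{"dp":[0,0,-0.01],"rot":[0,0,0],"hand":1},{"dp":[0,0,-0.02],"rot":[0,0,0],"hand":1},{"dp":[0,0,-0.02],"rot":[0,0,0],"hand":1}]'
$J '[{"dp":[0,0,-0.01],"rot":[0,0,0],"hand":1},{"dp":[0,0,-0.01],"rot":[0,0,0],"hand":1},{"dp":[0,0,-0.01],"rot":[0,0,0],"hand":1}]'
python3 - <<'E'
from h import *
d,f,M=snap("scene");P=cloud(d,f,M);p=sense()["position"];print(p)
hsv=cv2.cvtColor(d["image"],cv2.COLOR_RGB2HSV)
m=near(P,hsv[...,2]<75,(.569,.264),.03,.1,.15);q=P[m];print(len(q),np.percentile(q[:,2],[5,50,95]).round(4) if len(q) else '')
E
```

```text
time: 25.85
position: [0.5696, 0.2651, 0.1211]
eef_rot: [-0.012, 3.141, 0.0]
ft_force: [-0.3, -0.5, -1.0]
grip_width: 0.0161
finger_force: 59.7
time: 26.15
position: [0.5694, 0.265, 0.1197]
eef_rot: [-0.012, 3.142, 0.0]
ft_force: [0.7, 0.1, -0.5]
grip_width: 0.0168
finger_force: 59.7
[0.56935871 0.26503382 0.11972098]
268 [0.1186 0.1223 0.126 ]
```

```bash
J="python3 -m jog"; 
$J '[{"dp":[0,0,-0.01],"rot":[0,0,0],"hand":1},{"dp":[0,0,-0.01],"rot":[0,0,0],"hand":1},{"dp":[0,0,-0.01],"rot":[0,0,0],"hand":1}]' | grep -E "pos|ft"
$J '[{"dp":[0,0,-0.01],"rot":[0,0,0],"hand":1},{"dp":[0,0,-0.01],"rot":[0,0,0],"hand":1},{"dp":[0,0,-0.01],"rot":[0,0,0],"hand":1}]' | grep -E "pos|ft"
$J '[{"dp":[0,0,-0.01],"rot":[0,0,0],"hand":1},{"dp":[0,0,-0.01],"rot":[0,0,0],"hand":1},{"dp":[0,0,-0.01],"rot":[0,0,0],"hand":1}]' | grep -E "pos|ft"
```

```text
position: [0.5696, 0.2651, 0.1192]
ft_force: [-1.2, -1.9, 2.1]
position: [0.5699, 0.2651, 0.1192]
ft_force: [-2.7, -1.5, 6.5]
position: [0.5702, 0.2652, 0.1192]
ft_force: [-4.4, -1.8, 11.2]
```

The guard is on the rim (11 N), which puts the tip right at the bottom and the TCP at 0.119. Now up to near the mouth and down again.

```bash
J="python3 -m jog"; 
$J '[{"dp":[0,0,0.3],"rot":[0,0,0],"hand":1},{"dp":[0,0,0.6],"rot":[0,0,0],"hand":1},{"dp":[0,0,0.92],"rot":[0,0,0],"hand":1},{"dp":[0,0,0.92],"rot":[0,0,0],"hand":1},{"dp":[0,0,0.92],"rot":[0,0,0],"hand":1}]'
$J '[{"dp":[0,0,-0.3],"rot":[0,0,0],"hand":1},{"dp":[0,0,-0.6],"rot":[0,0,0],"hand":1},{"dp":[0,0,-0.8],"rot":[0,0,0],"hand":1},{"dp":[0,0,-0.9],"rot":[0,0,0],"hand":1},{"dp":[0,0,-0.91],"rot":[0,0,0],"hand":1},{"dp":[0,0,-0.91],"rot":[0,0,0],"hand":1},{"dp":[0,0,-0.91],"rot":[0,0,0],"hand":1}]'
```

```text
time: 27.6
position: [0.5696, 0.2651, 0.2088]
eef_rot: [-0.012, 3.141, 0.0]
ft_force: [-0.5, -0.2, -1.4]
grip_width: 0.0164
finger_force: 60.0
time: 28.3
position: [0.5692, 0.2651, 0.118]
eef_rot: [0.012, -3.141, -0.0]
ft_force: [-2.5, -0.8, 7.4]
grip_width: 0.0164
finger_force: 60.9
```

```bash
J="python3 -m jog"; 
$J '[{"dp":[0,0,0.4],"rot":[0,0,0],"hand":1},{"dp":[0,0,0.8],"rot":[0,0,0],"hand":1},{"dp":[0,0,1],"rot":[0,0,0],"hand":1},{"dp":[0,0,1],"rot":[0,0,0],"hand":1}]'
$J '[{"dp":[0,0,0.5],"rot":[0,0,0],"hand":1},{"dp":[0,0,1],"rot":[0,0,0],"hand":1},{"dp":[0,0,1],"rot":[0,0,0],"hand":1}]' >/dev/null
$J '[{"dp":[-0.2,-0.5,0.4],"rot":[0,0,0],"hand":1},{"dp":[-0.4,-1,0.4],"rot":[0,0,0],"hand":1},{"dp":[-0.6,-1,0.4],"rot":[0,0,0],"hand":1},{"dp":[-0.6,-1,0.4],"rot":[0,0,0],"hand":1},{"dp":[-0.6,-1,0.4],"rot":[0,0,0],"hand":1}]'
cat > brchk.py <<'E'
from h import *
p=sense()["position"];print(p)
d,f,M=snap("scene");P=cloud(d,f,M);m=(np.hypot(P[...,0]-p[0],P[...,1]-p[1])<.045);q=P[m]
for lo in(-.13,-.115,-.09,-.06,.015):
    s=q[(q[:,2]>p[2]+lo)&(q[:,2]<p[2]+lo+.02)]
    if len(s)>5:c,r=circ(s[:,:2]);print(lo,len(s),(c-p[:2]).round(4),r.round(3),(s[:,2].min()-p[2]).round(4))
E
python3 brchk.py
python3 up.py .509 .054 | grep -vE "0.(18|00)"; python3 up.py .57 .264 | grep -E "scene 0.(00|06|1)"
```

```text
time: 28.7
position: [0.5708, 0.2654, 0.2203]
eef_rot: [-0.012, 3.137, 0.002]
ft_force: [-0.2, -0.6, -1.1]
grip_width: 0.0169
finger_force: 59.9
time: 29.5
position: [0.5088, 0.1647, 0.3551]
eef_rot: [0.01, -3.138, 0.0]
ft_force: [-0.5, -0.7, -1.0]
grip_width: 0.0169
finger_force: 60.1
[0.50875636 0.16473476 0.35510782]
-0.115 35 [0.0007 0.0008] 0.018 -0.1063
-0.09 99 [-0.0015  0.0007] 0.021 -0.09
-0.06 92 [-0.0001  0.0012] 0.02 -0.06
0.015 49 [0.0018 0.0015] 0.007 0.0151
scene 0.02 33 [0.501 0.03  0.021] [0.538 0.087 0.037] [0.507 0.055] 0.031
scene 0.04 13 [0.506 0.027 0.043] [0.53  0.087 0.059] [0.51  0.056] 0.031
scene 0.06 46 [0.479 0.033 0.062] [0.539 0.087 0.08 ] [0.512 0.058] 0.025
scene 0.08 186 [0.475 0.027 0.08 ] [0.549 0.086 0.1  ] [0.51  0.056] 0.027
scene 0.1 207 [0.477 0.024 0.1  ] [0.558 0.085 0.12 ] [0.512 0.054] 0.03
scene 0.12 10 [0.539 0.035 0.12 ] [0.569 0.079 0.139] [0.556 0.057] 0.017
scene 0.15 35 [0.567 0.02  0.151] [0.583 0.079 0.169] [0.55  0.051] 0.035
wrist 0.02 79 [0.477 0.042 0.02 ] [0.528 0.086 0.04 ] [0.509 0.054] 0.032
wrist 0.04 114 [0.477 0.047 0.0
[... 233 characters left out ...]
56 0.085 0.12 ] [0.512 0.055] 0.03
wrist 0.12 441 [0.543 0.021 0.12 ] [0.565 0.076 0.14 ] [0.563 0.049] 0.015
wrist 0.15 698 [0.564 0.019 0.15 ] [0.585 0.079 0.17 ] [0.57 0.05] 0.017
scene 0.002 50 [0.494 0.218 0.002] [0.612 0.307 0.006] [0.552 0.262] 0.051
scene 0.006 197 [0.493 0.224 0.006] [0.611 0.306 0.013] [0.566 0.264] 0.039
scene 0.06 51 [0.54  0.234 0.06 ] [0.6   0.296 0.08 ] [0.571 0.265] 0.03
scene 0.1 219 [0.534 0.234 0.1  ] [0.612 0.295 0.12 ] [0.572 0.265] 0.03
scene 0.12 7 [0.547 0.241 0.122] [0.627 0.292 0.132] [0.587 0.259] 0.035
scene 0.15 44 [0.632 0.241 0.151] [0.648 0.3   0.17 ] [0.616 0.268] 0.033
scene 0.18 19 [0.652 0.265 0.191] [0.66  0.28  0.206] [0.656 0.273] 0.005
```

```bash
J="python3 -m jog"; 
$J '[{"dp":[0,-0.5,0],"rot":[0,0,0],"hand":1},{"dp":[0,-1,0],"rot":[0,0,0],"hand":1},{"dp":[0,-1,0],"rot":[0,0,0],"hand":1},{"dp":[0,-1,0],"rot":[0,0,0],"hand":1}]'
$J '[{"dp":[0,-0.1,0],"rot":[0,0,0],"hand":1},{"dp":[0,-0.1,0],"rot":[0,0,0],"hand":1},{"dp":[0,-0.1,-0.5],"rot":[0,0,0],"hand":1},{"dp":[0,-0.1,-1],"rot":[0,0,0],"hand":1},{"dp":[0,-0.1,-1],"rot":[0,0,0],"hand":1},{"dp":[0,-0.1,-1],"rot":[0,0,0],"hand":1}]'
$J '[{"dp":[0,0,-0.25],"rot":[0,0,0],"hand":1},{"dp":[0,0,-0.5],"rot":[0,0,0],"hand":1},{"dp":[0,0,-0.75],"rot":[0,0,0],"hand":1},{"dp":[0,0,-1],"rot":[0,0,0],"hand":1},{"dp":[0,0,-1],"rot":[0,0,0],"hand":1}]'
$J '[{"dp":[0,0,-0.15],"rot":[0,0,0],"hand":1},{"dp":[0,0,-0.3],"rot":[0,0,0],"hand":1},{"dp":[0,0,-0.35],"rot":[0,0,0],"hand":1},{"dp":[0,0,-0.35],"rot":[0,0,0],"hand":1}]'
$J '[{"dp":[0,0,-0.01],"rot":[0,0,0],"hand":1},{"dp":[0,0,-0.02],"rot":[0,0,0],"hand":1},{"dp":[0,0,-0.02],"rot":[0,0,0],"hand":1}]'
```

```text
time: 30.15
position: [0.5097, 0.0645, 0.3574]
eef_rot: [0.009, -3.141, -0.001]
ft_force: [-0.8, 0.4, -1.1]
grip_width: 0.0164
finger_force: 60.2
time: 30.75
position: [0.5093, 0.0556, 0.2582]
eef_rot: [0.013, -3.141, -0.0]
ft_force: [1.3, -0.1, 0.3]
grip_width: 0.0167
finger_force: 60.1
time: 31.25
position: [0.5098, 0.0552, 0.1583]
eef_rot: [0.012, -3.141, -0.0]
ft_force: [0.1, 0.6, -1.7]
grip_width: 0.0164
finger_force: 60.1
time: 31.65
position: [0.509, 0.055, 0.122]
eef_rot: [0.012, -3.14, -0.0]
ft_force: [0.9, 0.4, -1.0]
grip_width: 0.0165
finger_force: 60.1
time: 31.95
position: [0.5096, 0.055, 0.121]
eef_rot: [-0.012, 3.141, -0.0]
ft_force: [-0.9, 0.2, -0.8]
grip_width: 0.0164
finger_force: 60.1
```

```bash
J="python3 -m jog"; 
$J '[{"dp":[0,0,-0.02],"rot":[0,0,0],"hand":1},{"dp":[0,0,-0.02],"rot":[0,0,0],"hand":1},{"dp":[0,0,-0.02],"rot":[0,0,0],"hand":1}]' | grep -E "pos|ft"
$J '[{"dp":[0,0,-0.01],"rot":[0,0,0],"hand":1},{"dp":[0,0,-0.01],"rot":[0,0,0],"hand":1},{"dp":[0,0,-0.01],"rot":[0,0,0],"hand":1}]' | grep -E "pos|ft"
$J '[{"dp":[0,0,-0.01],"rot":[0,0,0],"hand":1},{"dp":[0,0,-0.01],"rot":[0,0,0],"hand":1},{"dp":[0,0,-0.01],"rot":[0,0,0],"hand":1}]' | grep -E "pos|ft"
$J '[{"dp":[0,0,-0.01],"rot":[0,0,0],"hand":1},{"dp":[0,0,-0.01],"rot":[0,0,0],"hand":1},{"dp":[0,0,-0.01],"rot":[0,0,0],"hand":1}]' | grep -E "pos|ft"
```

```text
position: [0.5093, 0.055, 0.1187]
ft_force: [0.2, 0.6, -1.1]
position: [0.5096, 0.0549, 0.118]
ft_force: [-0.8, -1.1, 1.6]
position: [0.5099, 0.0549, 0.1179]
ft_force: [-2.5, -0.9, 6.3]
position: [0.5103, 0.055, 0.1179]
ft_force: [-3.3, 0.2, 11.5]
```

```bash
J="python3 -m jog"; 
$J '[{"dp":[0,0,0.3],"rot":[0,0,0],"hand":1},{"dp":[0,0,0.6],"rot":[0,0,0],"hand":1},{"dp":[0,0,0.92],"rot":[0,0,0],"hand":1},{"dp":[0,0,0.92],"rot":[0,0,0],"hand":1},{"dp":[0,0,0.92],"rot":[0,0,0],"hand":1}]'
$J '[{"dp":[0,0,-0.3],"rot":[0,0,0],"hand":1},{"dp":[0,0,-0.6],"rot":[0,0,0],"hand":1},{"dp":[0,0,-0.8],"rot":[0,0,0],"hand":1},{"dp":[0,0,-0.9],"rot":[0,0,0],"hand":1},{"dp":[0,0,-0.91],"rot":[0,0,0],"hand":1},{"dp":[0,0,-0.91],"rot":[0,0,0],"hand":1},{"dp":[0,0,-0.91],"rot":[0,0,0],"hand":1}]'
$J '[{"dp":[0,0,0.4],"rot":[0,0,0],"hand":1},{"dp":[0,0,0.8],"rot":[0,0,0],"hand":1},{"dp":[0,0,1],"rot":[0,0,0],"hand":1},{"dp":[0,0,1],"rot":[0,0,0],"hand":1}]'
$J '[{"dp":[0,0,0.5],"rot":[0,0,0],"hand":1},{"dp":[0,0,1],"rot":[0,0,0],"hand":1},{"dp":[0,0,1],"rot":[0,0,0],"hand":1}]' >/dev/null
$J '[{"dp":[-0.1,-0.5,0.4],"rot":[0,0,0],"hand":1},{"dp":[-0.2,-1,0.4],"rot":[0,0,0],"hand":1},{"dp":[-0.2,-1,0.4],"rot":[0,0,0],"hand":1},{"dp":[-0.2,-1,0.4],"rot":[0,0,0],"hand":1},{"dp":[-0.2,-1,0.4],"rot":[0,0,0],"hand":1}]'
python3 brchk.py
```

```text
time: 33.65
position: [0.5096, 0.055, 0.2079]
eef_rot: [-0.012, 3.14, -0.0]
ft_force: [0.9, -0.1, -0.7]
grip_width: 0.0165
finger_force: 59.9
time: 34.35
position: [0.5091, 0.0549, 0.1168]
eef_rot: [0.012, -3.14, 0.0]
ft_force: [-2.2, -0.1, 5.8]
grip_width: 0.0166
finger_force: 60.7
time: 34.75
position: [0.511, 0.0548, 0.2194]
eef_rot: [-0.012, 3.136, -0.001]
ft_force: [-0.5, -0.7, -1.3]
grip_width: 0.0167
finger_force: 59.9
time: 35.55
position: [0.4889, -0.0444, 0.3544]
eef_rot: [0.011, -3.138, -0.003]
ft_force: [0.2, 0.1, -1.7]
grip_width: 0.0167
finger_force: 60.0
[ 0.48892538 -0.044393    0.35435501]
-0.115 35 [-0.0016  0.0024] 0.019 -0.1065
-0.09 96 [-0.0014  0.0023] 0.021 -0.0892
-0.06 94 [-0.0011  0.0021] 0.021 -0.0599
0.015 42 [0.0014 0.0024] 0.007 0.0155
```

Both jars are scrubbed. Now the brush goes back to the stand at (0.465, −0.289).

```bash
J="python3 -m jog"; 
$J '[{"dp":[-0.1,-0.5,0],"rot":[0,0,0],"hand":1},{"dp":[-0.24,-1,0],"rot":[0,0,0],"hand":1},{"dp":[-0.24,-1,0],"rot":[0,0,0],"hand":1}]' >/dev/null
$J '[{"dp":[0,-0.5,0],"rot":[0,0,0],"hand":1},{"dp":[0,-1,0],"rot":[0,0,0],"hand":1},{"dp":[0,-1,0],"rot":[0,0,0],"hand":1}]' >/dev/null
$J '[{"dp":[0,-0.44,0],"rot":[0,0,0],"hand":1},{"dp":[0,-0.44,0],"rot":[0,0,0],"hand":1},{"dp":[0,-0.44,0],"rot":[0,0,0],"hand":1},{"dp":[0,-0.44,0],"rot":[0,0,0],"hand":1}]'
python3 brchk.py
python3 - <<'E'
from h import *
for n in("wrist","scene"):
    d,f,M=snap(n);P=cloud(d,f,M)
    for lo,hi in((.06,.09),(.09,.118)):
        q=P[near(P,d["range_z"]>0,(.465,-.288),.045,lo,hi)]
        if len(q)>10:c,r=circ(q[:,:2]);print(n,len(q),c.round(4),r.round(4))
E
```

```text
time: 36.6
position: [0.4659, -0.2873, 0.3563]
eef_rot: [0.015, -3.141, -0.001]
ft_force: [-1.0, -0.1, -0.8]
grip_width: 0.0166
finger_force: 60.0
[ 0.46591879 -0.28729175  0.35630212]
-0.115 35 [0.0016 0.0046] 0.016 -0.1074
-0.09 97 [0.0002 0.0035] 0.02 -0.0898
-0.06 96 [0.0001 0.0029] 0.02 -0.0597
0.015 41 [0.0008 0.0015] 0.008 0.015
wrist 217 [ 0.4593 -0.2882] 0.0282
wrist 193 [ 0.4586 -0.2882] 0.0278
scene 169 [ 0.4675 -0.2849] 0.0299
scene 227 [ 0.4681 -0.2842] 0.029
```

```bash
J="python3 -m jog"; 
$J '[{"dp":[0,-0.02,-0.4],"rot":[0,0,0],"hand":1},{"dp":[0,-0.02,-0.7],"rot":[0,0,0],"hand":1},{"dp":[0,-0.02,-1],"rot":[0,0,0],"hand":1},{"dp":[0,-0.02,-1],"rot":[0,0,0],"hand":1},{"dp":[0,-0.02,-1],"rot":[0,0,0],"hand":1}]'
$J '[{"dp":[0,0,-0.25],"rot":[0,0,0],"hand":1},{"dp":[0,0,-0.5],"rot":[0,0,0],"hand":1},{"dp":[0,0,-0.75],"rot":[0,0,0],"hand":1},{"dp":[0,0,-1],"rot":[0,0,0],"hand":1},{"dp":[0,0,-1],"rot":[0,0,0],"hand":1}]'
$J '[{"dp":[0,0,-0.15],"rot":[0,0,0],"hand":1},{"dp":[0,0,-0.26],"rot":[0,0,0],"hand":1},{"dp":[0,0,-0.28],"rot":[0,0,0],"hand":1},{"dp":[0,0,-0.28],"rot":[0,0,0],"hand":1}]'
```

```text
time: 37.25
position: [0.4656, -0.2906, 0.2573]
eef_rot: [-0.013, 3.141, -0.0]
ft_force: [-0.0, -0.4, 0.3]
grip_width: 0.0163
finger_force: 60.1
time: 37.75
position: [0.4647, -0.2901, 0.1555]
eef_rot: [0.012, -3.139, -0.004]
ft_force: [1.0, 0.6, -1.3]
grip_width: 0.0165
finger_force: 60.1
time: 38.15
position: [0.4654, -0.291, 0.1288]
eef_rot: [-0.012, 3.142, 0.0]
ft_force: [0.6, -0.7, -0.6]
grip_width: 0.0166
finger_force: 60.1
```

```bash
J="python3 -m jog"; 
$J '[{"dp":[0,0,-0.01],"rot":[0,0,0],"hand":1},{"dp":[0,0,-0.02],"rot":[0,0,0],"hand":1},{"dp":[0,0,-0.02],"rot":[0,0,0],"hand":1}]' | grep -E "pos|ft"
$J '[{"dp":[0,0,-0.01],"rot":[0,0,0],"hand":1},{"dp":[0,0,-0.01],"rot":[0,0,0],"hand":1}]' | grep -E "pos|ft"
$J '[{"dp":[0,0,0],"rot":[0,0,0],"hand":0.4},{"dp":[0,0,0],"rot":[0,0,0],"hand":0},{"dp":[0,0,0],"rot":[0,0,0],"hand":-1},{"dp":[0,0,0],"rot":[0,0,0],"hand":-1},{"dp":[0,0,0],"rot":[0,0,0],"hand":-1},{"dp":[0,0,0],"rot":[0,0,0],"hand":-1},{"dp":[0,0,0.4],"rot":[0,0,0],"hand":-1},{"dp":[0,0,0.8],"rot":[0,0,0],"hand":-1},{"dp":[0,0,1],"rot":[0,0,0],"hand":-1},{"dp":[0,0,1],"rot":[0,0,0],"hand":-1}]'
$J '[{"dp":[-0.3,0,0.3],"rot":[0,0,0],"hand":-1},{"dp":[-0.5,0,0.4],"rot":[0,0,0],"hand":-1},{"dp":[-0.5,0,0.4],"rot":[0,0,0],"hand":-1},{"dp":[-0.5,0,0.4],"rot":[0,0,0],"hand":-1}]'
python3 br.py .465 -.288
```

```text
position: [0.4655, -0.2911, 0.127]
ft_force: [-0.3, 0.5, 0.5]
position: [0.4656, -0.2911, 0.1269]
ft_force: [-2.3, 2.9, 4.7]
time: 39.65
position: [0.4671, -0.2926, 0.23]
eef_rot: [-0.012, 3.136, -0.009]
ft_force: [1.1, -0.5, -0.6]
grip_width: 0.0857
finger_force: 0.0
time: 40.05
position: [0.4152, -0.2907, 0.2643]
eef_rot: [0.011, -3.141, -0.002]
ft_force: [0.1, 0.7, 0.3]
grip_width: 0.0855
finger_force: 0.0
wrist 0.09 427 [ 0.431  -0.3209  0.09  ] [ 0.4594 -0.2549  0.12  ] [ 0.4651 -0.2883] 0.0337
wrist 0.125 2474 [ 0.4312 -0.3228  0.125 ] [ 0.4952 -0.2557  0.1378] [ 0.4635 -0.2893] 0.0247
wrist 0.14 184 [ 0.4554 -0.2987  0.14  ] [ 0.4647 -0.2809  0.165 ] [ 0.465  -0.2899] 0.0089
wrist 0.165 234 [ 0.4555 -0.2988  0.1651] [ 0.4645 -0.281   0.1899] [ 0.465 -0.29 ] 0.0088
wrist 0.195 558 [ 0.4544 -0.2995  0.1952] [ 0.4736 -0.2808  0.218 ] [ 0.4629 -0.29  ] 0.0068
scene 0.09 155 [ 0.4401 -0.3126  0.0902] [ 0.4996 -0.2517  0.1199] [ 0.4655 -0.2866] 0.0319
scene 0.125 267 [ 0.4317 -0.3215  0.1251] [ 0.5008 -0.2502  0.1378] [ 0.466  -0.2873] 0.025
scene 0.14 38 [ 0.46   -0.3155  0.1403] [ 0.4754 -0.2795  0.1648] [ 0.4614 -0.2969] 0.015
scene 0.165 41 [ 0.4592 -0.2941  0.1657] [ 0.4762 -0.2793  0.1896] [ 0.4664 -0.2879] 0.0069
scene 0.195 48 [ 0.4584 -0.2967  0.1958] [ 0.4755 -0.2793  0.2197] [ 0.4669 -0.2875] 0.0066
top 0.09 36 [ 0.4353 -0.2784  0.0909] [ 0.4954 -0.2577  0.1198] [ 0.4661 -0.2914] 0.0334
top 0.125 299 [ 0.435  -0.3257  0.125 ] [ 0.497  -0.2587  0.1371] [ 0.4661 -0.293 ] 0.0251
top 0.14 11 [ 0.459  -0.2894  0.1416] [ 0.4741 -0.2845  0.1618] [ 0.4661 -0.2934] 0.009
top 0.165 10 [ 0.4584 -0.2883  0.1691] [ 0.4735 -0.2841  0.1895] [ 0.4656 -0.2933] 0.009
top 0.195 40 [ 0.4577 -0.3006  0.2049] [ 0.4752 -0.2829  0.2194] [ 0.4661 -0.2922] 0.0071
```

The brush hangs upright in the stand on its guard again (axis 1.6 mm from the stand centre, guard top at 0.131). Now I shut the lids, right one first: shut fingers go behind its ball and push it forward along the arc.

```bash
J="python3 -m jog"; 
$J '[{"dp":[0.3,0.4,0.1],"rot":[0,0,0],"hand":1},{"dp":[0.6,1,0.1],"rot":[0,0,0],"hand":1},{"dp":[0.6,1,0.1],"rot":[0,0,0],"hand":1}]' >/dev/null
$J '[{"dp":[0.3,0.5,0],"rot":[0,0,0],"hand":1},{"dp":[0.6,1,0],"rot":[0,0,0],"hand":1},{"dp":[0.6,1,0],"rot":[0,0,0],"hand":1}]' >/dev/null
$J '[{"dp":[0.4,0.5,0],"rot":[0,0,0],"hand":1},{"dp":[0.6,1,0],"rot":[0,0,0],"hand":1},{"dp":[0.6,1,0],"rot":[0,0,0],"hand":1}]' >/dev/null
$J '[{"dp":[0.35,0.37,0],"rot":[0,0,0],"hand":1},{"dp":[0.35,0.37,0],"rot":[0,0,0],"hand":1},{"dp":[0.35,0.37,0],"rot":[0,0,0],"hand":1},{"dp":[0.35,0.37,0],"rot":[0,0,0],"hand":1}]'
python3 - <<'E'
from h import *
for n in("wrist","scene"):
    d,f,M=snap(n);P=cloud(d,f,M);hsv=cv2.cvtColor(d["image"],cv2.COLOR_RGB2HSV)
    w=(hsv[...,1]<60)&(hsv[...,2]>70)
    for c in((.51,.054),(.571,.264)):
        q=P[near(P,w,c,.12,.178,.215)];
        if len(q)>4:print(n,'ball',len(q),q.min(0).round(3),q.max(0).round(3),q.mean(0).round(3))
        q=P[near(P,w,c,.04,.1,.122)];
        if len(q)>4:print(n,'rim',len(q),circ(q[:,:2]))
E
```

```text
time: 41.5
position: [0.63, 0.0454, 0.2751]
eef_rot: [0.011, -3.141, 0.0]
ft_force: [-0.3, 0.0, 0.6]
grip_width: -0.0002
finger_force: 0.0
wrist ball 484 [0.582 0.038 0.178] [0.603 0.055 0.204] [0.592 0.047 0.197]
wrist rim 1442 (array([0.51200562, 0.05346087]), np.float64(0.029908925364547628))
wrist ball 588 [0.645 0.262 0.178] [0.667 0.279 0.203] [0.655 0.269 0.193]
wrist rim 2155 (array([0.5727017 , 0.26245985]), np.float64(0.029778314360927906))
scene ball 41 [0.586 0.039 0.18 ] [0.605 0.056 0.206] [0.597 0.049 0.198]
scene rim 200 (array([0.50989248, 0.05446393]), np.float64(0.029356249246092054))
scene ball 45 [0.651 0.265 0.189] [0.666 0.281 0.204] [0.66  0.273 0.198]
scene rim 215 (array([0.57060047, 0.26535181]), np.float64(0.02928008946981842))
```

```bash
J="python3 -m jog"; 
$J '[{"dp":[0,0.015,-0.4],"rot":[0,0,0],"hand":1},{"dp":[0,0.015,-0.8],"rot":[0,0,0],"hand":1},{"dp":[0,0.015,-1],"rot":[0,0,0],"hand":1},{"dp":[0,0.015,-1],"rot":[0,0,0],"hand":1}]' >/dev/null
$J '[{"dp":[0,0,-0.21],"rot":[0,0,0],"hand":1},{"dp":[0,0,-0.21],"rot":[0,0,0],"hand":1},{"dp":[0,0,-0.21],"rot":[0,0,0],"hand":1}]'
$J '[{"dp":[-0.14,0.01,0],"rot":[0,0,0],"hand":1},{"dp":[-0.24,0.02,0.06],"rot":[0,0,0],"hand":1},{"dp":[-0.34,0.03,0.1],"rot":[0,0,0],"hand":1},{"dp":[-0.45,0.04,0.13],"rot":[0,0,0],"hand":1},{"dp":[-0.57,0.05,0.15],"rot":[0,0,0],"hand":1},{"dp":[-0.69,0.06,0.15],"rot":[0,0,0],"hand":1},{"dp":[-0.8,0.07,0.14],"rot":[0,0,0],"hand":1},{"dp":[-0.9,0.08,0.11],"rot":[0,0,0],"hand":1},{"dp":[-1,0.09,0.07],"rot":[0,0,0],"hand":1},{"dp":[-1,0.09,0.07],"rot":[0,0,0],"hand":1}]'
$J '[{"dp":[-0.07,0.01,-0.03],"rot":[0,0,0],"hand":1},{"dp":[-0.14,0.01,-0.07],"rot":[0,0,0],"hand":1},{"dp":[-0.21,0.02,-0.12],"rot":[0,0,0],"hand":1},{"dp":[-0.21,0.02,-0.12],"rot":[0,0,0],"hand":1}]'
python3 up.py .509 .054 | grep -E "0.(02|06|1)"
```

```text
time: 42.3
position: [0.6309, 0.047, 0.1564]
eef_rot: [-0.011, 3.14, -0.0]
ft_force: [-0.8, -0.2, -0.4]
grip_width: -0.0001
finger_force: 0.0
time: 43.3
position: [0.5283, 0.0569, 0.1603]
eef_rot: [0.012, -3.139, -0.001]
ft_force: [-0.6, 0.2, -0.4]
grip_width: -0.0002
finger_force: 0.0
time: 43.7
position: [0.5079, 0.0587, 0.1485]
eef_rot: [0.012, -3.139, -0.0]
ft_force: [0.2, 0.5, 0.2]
grip_width: 0.0001
finger_force: 0.0
scene 0.006 155 [ 0.466 -0.001  0.006] [0.55  0.096 0.013] [0.503 0.052] 0.039
scene 0.02 31 [0.499 0.032 0.021] [0.541 0.086 0.04 ] [0.508 0.055] 0.031
scene 0.04 10 [0.504 0.03  0.042] [0.53  0.086 0.06 ] [0.508 0.054] 0.031
scene 0.06 33 [0.497 0.028 0.061] [0.539 0.087 0.08 ] [0.509 0.055] 0.029
scene 0.08 73 [0.482 0.042 0.08 ] [0.547 0.087 0.1  ] [0.513 0.055] 0.028
scene 0.1 118 [0.484 0.031 0.1  ] [0.551 0.087 0.12 ] [0.513 0.049] 0.034
scene 0.12 112 [0.527 0.026 0.12 ] [0.552 0.08  0.14 ] [0.532 0.052] 0.016
scene 0.15 185 [0.501 0.023 0.15 ] [0.53  0.084 0.17 ] [0.521 0.054] 0.018
scene 0.18 8 [0.516 0.054 0.186] [0.518 0.067 0.205] [0.516 0.06 ] 0.005
wrist 0.02 149 [0.477 0.027 0.02 ] [0.497 0.083 0.04 ] [0.509 0.054] 0.032
wrist 0.04 259 [0.477 0.026 0.04 ] [0.499 0.084 0.06 ] [0.509 0.054] 0.032
wrist 0.06 451 [0.477 0.025 0.06 ] [0.528 0.085 0.08 ] [0.499 0.054] 0.023
wrist 0.08 2960 [0.477 0.024 0.08 ] [0.532 0.084 0.1  ] [0.505 0.054] 0.021
wrist 0.1 1790 [0.477 0.023 0.1  ] [0.533 0.085 0.118] [0.507 0.054] 0.028
wrist 0.12 64 [0.534 0.025 0.131] [0.543 0.04  0.14 ] [0.538 0.033] 0.004
wrist 0.15 1408 [0.501 0.022 0.15 ] [0.528 0.083 0.17 ] [0.521 0.053] 0.022
wrist 0.18 2126 [0.478 0.046 0.183] [0.502 0.073 0.22 ] [0.49  0.057] 0.009
```

The lid has swung forward to about 0.85 rad. Now I come over the ball and press it down along the arc.

```bash
J="python3 -m jog"; 
$J '[{"dp":[0,0,0.25],"rot":[0,0,0],"hand":1},{"dp":[0,0,0.25],"rot":[0,0,0],"hand":1},{"dp":[-0.16,0,0.25],"rot":[0,0,0],"hand":1},{"dp":[-0.16,0,0.15],"rot":[0,0,0],"hand":1},{"dp":[-0.17,0,0.08],"rot":[0,0,0],"hand":1},{"dp":[-0.23,0,0.02],"rot":[0,0,0],"hand":1},{"dp":[-0.285,0,-0.05],"rot":[0,0,0],"hand":1},{"dp":[-0.34,0,-0.12],"rot":[0,0,0],"hand":1},{"dp":[-0.39,0,-0.2],"rot":[0,0,0],"hand":1},{"dp":[-0.43,0,-0.28],"rot":[0,0,0],"hand":1},{"dp":[-0.46,0,-0.37],"rot":[0,0,0],"hand":1},{"dp":[-0.48,0,-0.44],"rot":[0,0,0],"hand":1},{"dp":[-0.49,0,-0.5],"rot":[0,0,0],"hand":1},{"dp":[-0.49,0,-0.55],"rot":[0,0,0],"hand":1},{"dp":[-0.49,0,-0.57],"rot":[0,0,0],"hand":1},{"dp":[-0.49,0,-0.57],"rot":[0,0,0],"hand":1}]'
python3 up.py .509 .054 | grep -E "0.(06|1)"
```

```text
time: 45.4
position: [0.4602, 0.0585, 0.094]
eef_rot: [0.012, -3.139, 0.0]
ft_force: [-8.7, -0.2, 11.7]
grip_width: -0.0001
finger_force: 6.0
scene 0.02 34 [0.501 0.032 0.021] [0.539 0.086 0.04 ] [0.507 0.054] 0.032
scene 0.06 29 [0.499 0.029 0.065] [0.539 0.086 0.08 ] [0.506 0.053] 0.032
scene 0.08 62 [0.503 0.041 0.08 ] [0.548 0.086 0.099] [0.505 0.048] 0.037
scene 0.1 114 [0.456 0.03  0.1  ] [0.551 0.085 0.12 ] [0.511 0.049] 0.035
scene 0.12 376 [0.46  0.025 0.12 ] [0.551 0.085 0.14 ] [0.508 0.055] 0.025
wrist 0.002 937 [ 0.419 -0.035  0.002] [0.579 0.135 0.006] [0.509 0.049] 0.067
wrist 0.04 698 [0.476 0.023 0.04 ] [0.504 0.085 0.06 ] [0.509 0.054] 0.032
wrist 0.06 586 [0.477 0.023 0.06 ] [0.502 0.085 0.08 ] [0.508 0.054] 0.032
wrist 0.08 572 [0.477 0.022 0.08 ] [0.506 0.085 0.1  ] [0.509 0.054] 0.031
wrist 0.1 444 [0.446 0.025 0.1  ] [0.499 0.083 0.12 ] [0.481 0.056] 0.025
wrist 0.12 1351 [0.445 0.027 0.12 ] [0.537 0.072 0.14 ] [0.487 0.074] 0.041
wrist 0.15 855 [0.447 0.043 0.15 ] [0.471 0.073 0.17 ] [0.46  0.059] 0.012
wrist 0.18 429 [0.446 0.022 0.181] [0.473 0.092 0.205] [0.454 0.05 ] 0.018
```

```bash
J="python3 -m jog"; 
$J '[{"dp":[0,0,0.15],"rot":[0,0,0],"hand":1},{"dp":[0.3,-0.02,0.15],"rot":[0,0,0],"hand":1},{"dp":[0.3,-0.02,0.15],"rot":[0,0,0],"hand":1},{"dp":[0.3,-0.02,0.05],"rot":[0,0,0],"hand":1},{"dp":[0.3,-0.02,-0.02],"rot":[0,0,0],"hand":1},{"dp":[0.3,-0.02,-0.02],"rot":[0,0,0],"hand":1}]'
$J '[{"dp":[0,0,-0.02],"rot":[0,0,0],"hand":1},{"dp":[0,0,-0.02],"rot":[0,0,0],"hand":1}]' | grep -E "pos|ft"
$J '[{"dp":[0,0,-0.02],"rot":[0,0,0],"hand":1},{"dp":[0,0,-0.02],"rot":[0,0,0],"hand":1}]' | grep -E "pos|ft"
```

```text
time: 46.1
position: [0.4894, 0.0566, 0.0898]
eef_rot: [0.012, -3.14, -0.0]
ft_force: [-0.5, -0.3, 1.4]
grip_width: -0.0005
finger_force: 0.6
position: [0.4896, 0.0566, 0.0892]
ft_force: [-4.7, 0.2, 10.0]
position: [0.4899, 0.0566, 0.0888]
ft_force: [-10.5, -0.6, 20.6]
```

Rigid stop at 20 N. I rise, verify the right lid, and move on behind the left ball.

```bash
J="python3 -m jog"; 
$J '[{"dp":[0,0,0.5],"rot":[0,0,0],"hand":1},{"dp":[-0.4,0,1],"rot":[0,0,0],"hand":1},{"dp":[-0.6,0,1],"rot":[0,0,0],"hand":1},{"dp":[-0.6,0,1],"rot":[0,0,0],"hand":1},{"dp":[-0.6,0,1],"rot":[0,0,0],"hand":1}]' | grep pos
python3 -c "
from h import *
for v in('wrist','scene','top'): shutjar(v,[(.509,.054)])"
$J '[{"dp":[0.3,0.3,0.4],"rot":[0,0,0],"hand":1},{"dp":[0.6,0.6,0.9],"rot":[0,0,0],"hand":1},{"dp":[1,1,0.9],"rot":[0,0,0],"hand":1},{"dp":[1,1,0.9],"rot":[0,0,0],"hand":1}]' | grep pos
$J '[{"dp":[0.4,0.4,0],"rot":[0,0,0],"hand":1},{"dp":[0.8,0.8,0],"rot":[0,0,0],"hand":1},{"dp":[0.9,1,0],"rot":[0,0,0],"hand":1},{"dp":[0.9,1,0],"rot":[0,0,0],"hand":1}]' | grep pos
$J '[{"dp":[0.4,0.1,0],"rot":[0,0,0],"hand":1},{"dp":[0.7,0.18,0],"rot":[0,0,0],"hand":1},{"dp":[0.7,0.18,0],"rot":[0,0,0],"hand":1},{"dp":[0.7,0.18,0],"rot":[0,0,0],"hand":1}]' | grep pos
python3 up.py .571 .264 | grep -E "0.(06|1)"
```

```text
position: [0.4298, 0.0566, 0.186]
slope [ 0.078 -0.035  0.123]
wrist lid 403 [0.5014 0.0341] 0.0128 z 0.1245 ball 333 [0.4512 0.0583 0.1273] [0.4574 0.0671 0.1324] [0.4454 0.0501 0.1185] ray [0.4532 0.0584 0.123 ]
slope [-0.033 -0.03   0.124]
scene lid 396 [0.5098 0.0555] 0.0311 z 0.1245 ball 32 [0.4572 0.0596 0.127 ] [0.4644 0.0679 0.1335] [0.4499 0.0511 0.1216] ray [0.4542 0.0584 0.123 ]
noball top
position: [0.5332, 0.1586, 0.2774]
position: [0.6216, 0.2594, 0.2729]
position: [0.6902, 0.2739, 0.2746]
scene 0.02 37 [0.571 0.234 0.02 ] [0.601 0.296 0.036] [0.569 0.265] 0.031
scene 0.04 12 [0.568 0.237 0.042] [0.586 0.296 0.059] [0.568 0.265] 0.031
scene 0.06 51 [0.536 0.234 0.063] [0.601 0.296 0.08 ] [0.575 0.264] 0.026
scene 0.08 131 [0.539 0.234 0.08 ] [0.609 0.296 0.1  ] [0.572 0.265] 0.027
scene 0.1 163 [0.538 0.234 0.1  ] [0.613 0.295 0.12 ] [0.572 0.266] 0.029
scene 0.12 8 [0.55 0.25 0.12] [0.627 0.292 0.137] [0.591 0.277] 0.03
scene 0.15 44 [0.63  0.24  0.151] [0.647 0.3   0.17 ] [0.614 0.269] 0.034
scene 0.18 27 [0.652 0.265 0.195] [0.661 0.281 0.203] [0.657 0.273] 0.005
wrist 0.006 424 [0.551 0.223 0.006] [0.609 0.306 0.011] [0.569 0.264] 0.039
wrist 0.06 284 [0.544 0.239 0.078] [0.599 0.29  0.08 ] [0.57  0.265] 0.019
wrist 0.08 2255 [0.543 0.237 0.08 ] [0.6   0.294 0.1  ] [0.569 0.264] 0.02
wrist 0.1 1420 [0.54  0.234 0.1  ] [0.613 0.295 0.12 ] [0.574 0.265] 0.03
wrist 0.12 655 [0.605 0.24  0.12 ] [0.627 0.297 0.14 ] [0.625 0.269] 0.015
wrist 0.15 1113 [0.627 0.24  0.15 ] [0.649 0.299 0.17 ] [0.636 0.27 ] 0.017
wrist 0.18 348 [0.646 0.264 0.18 ] [0.661 0.281 0.203] [0.655 0.272] 0.006
```

The right lid is shut (disc top 0.1245, level). Same push for the left lid, whose ball is at (0.656, 0.272, 0.194).

```bash
J="python3 -m jog"; 
$J '[{"dp":[0.02,0.01,-0.4],"rot":[0,0,0],"hand":1},{"dp":[0.02,0.01,-0.8],"rot":[0,0,0],"hand":1},{"dp":[0.02,0.01,-1],"rot":[0,0,0],"hand":1},{"dp":[0.02,0.01,-1],"rot":[0,0,0],"hand":1}]' >/dev/null
$J '[{"dp":[0,0,-0.21],"rot":[0,0,0],"hand":1},{"dp":[0,0,-0.21],"rot":[0,0,0],"hand":1},{"dp":[0,0,-0.21],"rot":[0,0,0],"hand":1}]'
$J '[{"dp":[-0.14,-0.02,0],"rot":[0,0,0],"hand":1},{"dp":[-0.24,-0.03,0.06],"rot":[0,0,0],"hand":1},{"dp":[-0.34,-0.04,0.1],"rot":[0,0,0],"hand":1},{"dp":[-0.45,-0.055,0.13],"rot":[0,0,0],"hand":1},{"dp":[-0.57,-0.07,0.15],"rot":[0,0,0],"hand":1},{"dp":[-0.69,-0.085,0.15],"rot":[0,0,0],"hand":1},{"dp":[-0.8,-0.1,0.14],"rot":[0,0,0],"hand":1},{"dp":[-0.9,-0.11,0.11],"rot":[0,0,0],"hand":1},{"dp":[-1,-0.12,0.07],"rot":[0,0,0],"hand":1},{"dp":[-1,-0.12,0.07],"rot":[0,0,0],"hand":1}]'
$J '[{"dp":[-0.07,-0.01,-0.03],"rot":[0,0,0],"hand":1},{"dp":[-0.14,-0.02,-0.07],"rot":[0,0,0],"hand":1},{"dp":[-0.21,-0.03,-0.12],"rot":[0,0,0],"hand":1},{"dp":[-0.21,-0.03,-0.12],"rot":[0,0,0],"hand":1}]'
python3 up.py .571 .264 | grep -E "0.(06|1)"
```

```text
time: 49.15
position: [0.6926, 0.2756, 0.1576]
eef_rot: [-0.012, 3.14, 0.001]
ft_force: [0.3, 0.3, 0.4]
grip_width: 0.0001
finger_force: 0.0
time: 50.15
position: [0.5901, 0.2633, 0.161]
eef_rot: [0.012, -3.138, 0.001]
ft_force: [1.2, -0.3, -0.4]
grip_width: 0.0002
finger_force: 0.0
time: 50.55
position: [0.5698, 0.2602, 0.1492]
eef_rot: [0.012, -3.139, 0.001]
ft_force: [-0.2, -1.0, 0.4]
grip_width: 0.0003
finger_force: 0.0
scene 0.02 39 [0.567 0.234 0.021] [0.602 0.296 0.038] [0.568 0.265] 0.031
scene 0.04 12 [0.569 0.234 0.042] [0.589 0.296 0.06 ] [0.569 0.265] 0.031
scene 0.06 34 [0.567 0.234 0.061] [0.601 0.296 0.08 ] [0.568 0.264] 0.031
scene 0.1 92 [0.565 0.236 0.1  ] [0.613 0.295 0.12 ] [0.585 0.267] 0.025
scene 0.12 133 [0.59  0.239 0.12 ] [0.615 0.292 0.14 ] [0.595 0.266] 0.015
scene 0.15 226 [0.562 0.237 0.15 ] [0.594 0.296 0.17 ] [0.584 0.266] 0.018
scene 0.18 14 [0.575 0.256 0.186] [0.58  0.268 0.213] [0.577 0.261] 0.005
wrist 0.002 894 [0.482 0.175 0.002] [0.648 0.354 0.006] [0.568 0.257] 0.066
wrist 0.02 149 [0.538 0.234 0.021] [0.56  0.292 0.04 ] [0.57  0.264] 0.032
wrist 0.04 251 [0.538 0.234 0.04 ] [0.559 0.292 0.06 ] [0.57  0.264] 0.032
wrist 0.06 453 [0.538 0.235 0.06 ] [0.589 0.292 0.08 ] [0.559 0.264] 0.022
wrist 0.08 2955 [0.538 0.233 0.08 ] [0.593 0.295 0.1  ] [0.567 0.264] 0.021
wrist 0.1 1783 [0.539 0.233 0.1  ] [0.593 0.295 0.118] [0.568 0.264] 0.028
wrist 0.12 47 [0.595 0.241 0.132] [0.604 0.293 0.14 ] [0.589 0.265] 0.023
wrist 0.15 1421 [0.562 0.235 0.15 ] [0.59  0.296 0.17 ] [0.583 0.265] 0.022
wrist 0.18 2204 [0.54  0.248 0.184] [0.564 0.275 0.22 ] [0.552 0.262] 0.009
```

```bash
J="python3 -m jog"; 
$J '[{"dp":[0,0,0.25],"rot":[0,0,0],"hand":1},{"dp":[0,0,0.25],"rot":[0,0,0],"hand":1},{"dp":[-0.16,-0.01,0.25],"rot":[0,0,0],"hand":1},{"dp":[-0.16,-0.01,0.15],"rot":[0,0,0],"hand":1},{"dp":[-0.17,-0.02,0.08],"rot":[0,0,0],"hand":1},{"dp":[-0.23,-0.02,0.02],"rot":[0,0,0],"hand":1},{"dp":[-0.285,-0.03,-0.05],"rot":[0,0,0],"hand":1},{"dp":[-0.34,-0.03,-0.12],"rot":[0,0,0],"hand":1},{"dp":[-0.39,-0.04,-0.2],"rot":[0,0,0],"hand":1},{"dp":[-0.43,-0.04,-0.28],"rot":[0,0,0],"hand":1},{"dp":[-0.46,-0.05,-0.37],"rot":[0,0,0],"hand":1},{"dp":[-0.48,-0.05,-0.44],"rot":[0,0,0],"hand":1},{"dp":[-0.49,-0.05,-0.5],"rot":[0,0,0],"hand":1},{"dp":[-0.49,-0.05,-0.55],"rot":[0,0,0],"hand":1},{"dp":[-0.49,-0.05,-0.57],"rot":[0,0,0],"hand":1},{"dp":[-0.49,-0.05,-0.57],"rot":[0,0,0],"hand":1}]'
$J '[{"dp":[0,0,0.15],"rot":[0,0,0],"hand":1},{"dp":[0.3,0.04,0.15],"rot":[0,0,0],"hand":1},{"dp":[0.3,0.04,0.15],"rot":[0,0,0],"hand":1},{"dp":[0.3,0.04,0.05],"rot":[0,0,0],"hand":1},{"dp":[0.3,0.04,-0.02],"rot":[0,0,0],"hand":1},{"dp":[0.3,0.04,-0.02],"rot":[0,0,0],"hand":1}]'
$J '[{"dp":[0,0,-0.02],"rot":[0,0,0],"hand":1},{"dp":[0,0,-0.02],"rot":[0,0,0],"hand":1}]' | grep -E "pos|ft"
$J '[{"dp":[0,0,-0.02],"rot":[0,0,0],"hand":1},{"dp":[0,0,-0.02],"rot":[0,0,0],"hand":1}]' | grep -E "pos|ft"
```

```text
time: 52.25
position: [0.5224, 0.2556, 0.0946]
eef_rot: [0.012, -3.141, 0.0]
ft_force: [-4.4, -1.5, 6.6]
grip_width: 0.0001
finger_force: 2.9
time: 52.85
position: [0.5512, 0.2593, 0.0903]
eef_rot: [0.012, -3.14, 0.001]
ft_force: [-0.1, -0.5, 1.0]
grip_width: 0.0003
finger_force: 0.0
position: [0.5519, 0.2595, 0.0898]
ft_force: [-1.2, -1.4, 0.9]
position: [0.5522, 0.2596, 0.0892]
ft_force: [-6.4, -0.5, 8.7]
```

```bash
J="python3 -m jog"; 
$J '[{"dp":[0,0,-0.02],"rot":[0,0,0],"hand":1},{"dp":[0,0,-0.02],"rot":[0,0,0],"hand":1}]' | grep -E "pos|ft"
$J '[{"dp":[0,0,0.5],"rot":[0,0,0],"hand":1},{"dp":[-0.4,0,1],"rot":[0,0,0],"hand":1},{"dp":[-1,0,1],"rot":[0,0,0],"hand":1},{"dp":[-1,0,1],"rot":[0,0,0],"hand":1},{"dp":[-1,0,1],"rot":[0,0,0],"hand":1}]' | grep pos
$J '[{"dp":[-0.4,-0.4,0.5],"rot":[0,0,0],"hand":1},{"dp":[-0.8,-0.8,1],"rot":[0,0,0],"hand":1},{"dp":[-0.8,-1,1],"rot":[0,0,0],"hand":1},{"dp":[-0.8,-1,1],"rot":[0,0,0],"hand":1},{"dp":[-0.8,-1,1],"rot":[0,0,0],"hand":1}]' | grep pos
python3 - <<'E'
from h import *
for v in('wrist','scene'): shutjar(v,[(.571,.264),(.509,.054)])
montage('m2',[('scene',(210,110,490,350),1),('wrist',(0,0,640,400),1)])
E
```

```text
position: [0.5526, 0.2598, 0.0891]
ft_force: [-9.8, -3.0, 17.1]
position: [0.4506, 0.2599, 0.1863]
position: [0.3736, 0.1585, 0.2875]
slope [-0.125  0.129  0.118]
wrist lid 401 [0.5746 0.26  ] 0.0327 z 0.1246 ball 207 [0.5154 0.2585 0.1268] [0.5302 0.2682 0.1326] [0.5068 0.2508 0.1179] ray [0.5179 0.2596 0.123 ]
slope [ 0.003 -0.022  0.125]
wrist lid 1927 [0.4988 0.0711] 0.0306 z 0.1249 ball 240 [0.4405 0.0758 0.1271] [0.4547 0.0838 0.1317] [0.4311 0.0676 0.1193] ray [0.4423 0.0747 0.123 ]
slope [-0.047 -0.012  0.124]
scene lid 480 [0.5709 0.2649] 0.0307 z 0.1245 ball 37 [0.518  0.2603 0.1273] [0.5267 0.2683 0.1344] [0.5077 0.2517 0.1208] ray [0.515  0.2598 0.123 ]
slope [-0.073  0.008  0.124]
scene lid 375 [0.4999 0.0721] 0.0299 z 0.1244 ball 37 [0.4439 0.076  0.1269] [0.4547 0.0833 0.1318] [0.4304 0.0672 0.1207] ray [0.4409 0.0749 0.123 ]
```

View pics/m2.png

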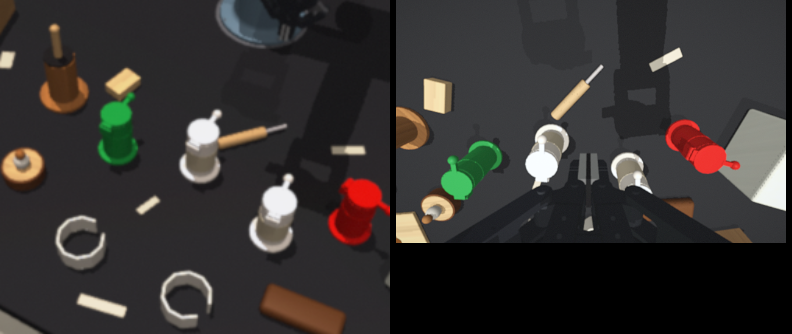

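The montage shows both white jars upright with lids shut, at (200,150) and (275,215), and the brush hanging in its stand at (62,70). The green and red jars and the other things are undisturbed. The right jar was knocked about 2 cm aside at the end, but it is still upright and shut (lid top 0.1245). I hand in.

```bash
python3 -c "
from station import *
print(sense()['time'],finish_job())"
```

```text
the job is handed in; nothing more can be done
54.65 None
```

I handed the job in at 54.65 s: both white jars scrubbed left then right, brush back upright in its stand, both lids pressed shut, both jars upright; opening the left lid dragged that jar about 6.5 cm from where it stood, and the right jar ended about 2 cm aside after an outside knock.

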